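# Get the cold chisel ready at the bench grinder

## Robot

A 6-joint arm with a two-finger parallel gripper is mounted at the origin on a cart in front of the work surface, level with it; the furniture and walls round the work are solid. World frame = base frame: x ahead of the robot, y to its left, z up, the work surface at z = 0. Lengths are in mm, angles in rad, forces in N, time in s.
With the tool pointing down it reaches from about 350 to 725 mm from the base axis. Payload 4.3 kg.
Tool frame: the origin (TCP) lies midway between the tips of the shut fingers; the grasp point (between the pads) lies 19 mm behind it; z points along the fingers, x is the direction in which the jaws open and shut, and the axes are right-handed (so a half turn about z gives the same grasp; the last joint's range is limited). The gripper opens to 85 mm and grips with 20 to 120 N. Pads are 22 mm wide; open, the fingers measure 114 mm over their backs; the gripper's body (76 mm by 85 mm) begins 54 mm behind the grasp point. The pads swing forward as they close: fully open they stand 13 mm farther back than shut.
Start: joints at [-1.235, 0.377, 0.081, 1.274, 0, 1.46], TCP at [247.944, -518.836, 231.329] pointing down, gripper open.
Joint ranges: [-2.72, 2.72], [-0.84, 1.66], [-1.02, 1.22], [-1.77, 2.12], [-1.37, 1.28], [-3.14, 3.14]. Speed limits (rad/s): [2.57, 2.57, 3.14, 3.14, 3.14, 3.14].

## Interface

Orientations are given as a unit quaternion [w, x, y, z].
In Python, from cell import bot gives the robot as it stands.
- The arm moves only by the shell command python3 -m handwheel 'ROWS'. ROWS is JSON, a list that holds one entry, the list of rows, each a list of 7 numbers: the shift along the world's x, y, z in mm, then the turn, a rotation vector about the world's x, y, z in degrees, then the closure, from 0 (fully open) to 1 (shut). In form: [[[dx, dy, dz, ax, ay, az, claw], ...]]. A call has 1 to 10 rows; each row is the pose to reach, as a shift and turn from the pose measured when the call began; what a row does not reach only later rows make up. A row lasts 1/12 s, in which the tool goes at most 41.7 mm and 7.16 degrees, less where a joint would pass 70% of its speed; a pose out of reach is approached as far as the arm can. A call with a gripper value outside its range is refused whole. The fingers move at their own pace and stop on an object; the grip force is fixed at half the most. Time passes only in rows, so rows that repeat a pose let the fingers close. It gives the time, the measured TCP pose, the force and the opening at its end, in the units of the state.
- bot.sense(): the state, without advancing time (a new reading comes with each control period).
- bot.grab_frame(name): name is "side" or "top" or "wrist"; returns a dict with "frame" (480x640x3 uint8, red, green, blue), "range_z" (480x640 float32, mm along the optical axis (not along the pixel's ray), 0 where there is no reading), "fx", "fy", "cx", "cy" (pixels), "k1" (the pictures are not rectified: a ray, as slopes to the right and down, at radius r is drawn at 1 + k1 r^2 times it, then the intrinsics apply), "rvec" (rotation vector, rad) and "tvec" (3), from world to camera coordinates, as OpenCV has them; the wrist camera has in their place "hand_eye" (4x4, takes a point from camera to tool coordinates, whose origin is the TCP and whose axes are the tool frame's). Camera axes: x right, y down, z forward; pixel columns grow to the right and rows downward; lengths in mm; the calibration is good to about 2 mm. A picture is of the moment at which its call begins: read the wrist's pose just before it.
- bot.hand_in(): hands the job in, once; it reports no verdict.
The state is a dict: "clock": time; "qpos": joint angles; "qd": joint speeds; "tau": joint torques, N m; "position": TCP position; "eef_rot": TCP orientation; "wrist_force": force on the tool from outside, world axes, zero at the start; "wrist_torque": the same for the moment, N m; "grip_width": opening from 0.0 (shut) to 1.0 (fully open).
Only numpy, scipy, OpenCV 4.12 (cv2) and the standard library are available. Lean on these libraries where they do the work, as an engineer would, in place of code of your own. Each camera call takes 0.05 s, during which the arm holds its last target.

## Task

Get ready to sharpen the cold chisel: first put the magnetic square away in the open drawer, then draw the chisel out of the slanted tool rack, turn it level and hold it still in front of the grinder, higher than its tool rests, cutting edge pointing straight at the machine and within 20 cm of the rests but touching nothing. Leave the two punches in the rack and the other loose things where they are. Finish while still holding the chisel up: do not put it down or let go.

Things in the scene. Friction and masses are not known exactly. Their poses are not given: they have to be found in the camera images.
- magnet: Magnetic square (welding magnet), a loose red flat triangular block with its top corner cut off, standing on its long edge on the bench left of the rack: 20 mm thick along its x, 90 mm long along its y, 55 mm high, 0.28 kg. Origin at the centre of its underside, z up. Its two large faces (across x) are flat and parallel. Nothing is magnetic in the simulation.
- drawer_case_drawer_2 (a joint): Opening of the top drawer of the green drawer case on the right, in m (0 shut, 0.17 fully out); it starts 0.135 to 0.165 open and may stay so. Slides towards the robot with 1.5 N of friction. Inside: a left compartment 110 mm wide and a right one 170 mm wide.
- drawer_spot (a point): Point on the top drawer's inner floor (176 mm above the bench), in the middle of the 110 mm wide left compartment, 62 mm behind the inner face of the front; moves with the drawer. x into the case, y left, z up. Front rises 68 mm over the floor, sides 53 mm, divider 36 mm. The drawer lies uncovered from that inner face back for (opening minus 5 mm); the case is 250 mm high.
- tool_rack: Fixed rack: wooden block 40 x 204 x 80 mm on a steel foot 130 x 216 mm, its top leaning 40 deg from vertical towards the robot, with 3 pockets in a row along y, 75 mm apart. Origin under the foot's centre; x away from the robot, y left, z up. Mouth centres at x -16, z 81 mm; pockets 29 mm wide (y), 17 mm across, 72 mm deep along the slant, whose upward direction is (-0.643, 0, 0.766).
- chisel: Cold chisel, 172 mm, 0.3 kg, edge down in one of the 3 rack pockets (varies), 97 mm out of it: the longest tool there. x runs along it to the head (up the slant in the rack), z is then up and away from the robot. Origin at mid-length on its underside, centre line 7.5 mm along +z. Shank x -48 to 82: 18 mm wide (y), 13 thick (z); blade x -86 to -46: 24 wide, 6 thick. Loose fit, a few deg off.
- chisel_edge (a point): Middle of the chisel's cutting edge, 86 mm from its origin along the chisel's -x.
- chisel_head (a point): Middle of the chisel's struck end, 82 mm from its origin along the chisel's +x. The centre of mass lies about 4 mm headwards of the origin.
- punch_a: Centre punch, black, 112 mm long and 12 mm thick, loose, point down in a rack pocket with 40 mm out of the mouth. Origin on its underside 86 mm from the point; x along it, upwards. To be left alone.
- punch_b: A second centre punch like punch_a, in another pocket. To be left alone.
- bench_grinder: Green double-wheel bench grinder fixed at the back of the bench. Origin at the middle of its underside; x away from the robot, y left, z up. The tool rests of the two wheels, at y +135 and -135 mm, reach from x -108 to -68 mm at 120 mm above the bench; the machine is 330 mm wide and 213 mm high.
- bar: Flat steel bar, 160 x 40 x 10 mm, lying loose on the bench front near the drawer. To be left alone.
- lever_press: Arbor press fixed right of the grinder, 387 mm high; origin on its underside. Its hand lever slopes up towards the robot and ends in a black ball knob 160 mm towards the robot from the origin, 55 mm to the right, 370 mm above the bench: keep the gripper and wrist clear of it on the way to the drawer.
- angle: Piece of angle iron, 130 x 40 x 40 mm, loose, left of the grinder. To be left alone.

How it is judged:
By the outcome, as a careful person would: the job done as asked, in the order asked, and still so for the second after the job is handed in, while the arm keeps its last pose, push and grip.
It also fails if it takes over 61 s, if anything falls off the work surface, if the arm or the gripper's body presses on something with over 40 N, if the wrist force passes 120 N, or if a joint passes its speed limit or range.

## Working session

There is one attempt and no reset: what is moved stays moved. The work goes in short steps, Python scripts to look and compute and a shell command to move; the robot and the scene stay as the last step left them, time stands still between calls to the robot, and variables do not carry over. Pictures are saved under pics/ and viewed, and the job is handed in when it is done.

```bash
ls; mkdir -p pics
cat > h.py <<'E'
import numpy as np, cv2, json, pickle
from scipy.spatial.transform import Rotation as R
from cell import bot
def snap(name, tag):
    s=bot.sense(); f=bot.grab_frame(name)
    f['state']=s
    pickle.dump(f,open(f'pics/{tag}.pkl','wb'))
    cv2.imwrite(f'pics/{tag}.png',f['frame'][:,:,::-1])
    return f
def load(tag): return pickle.load(open(f'pics/{tag}.pkl','rb'))
def camT(f):
    # cam->world 4x4
    T=np.eye(4)
    if 'hand_eye' in f:
        s=f['state']; q=s['eef_rot']
        T[:3,:3]=R.from_quat([q[1],q[2],q[3],q[0]]).as_matrix(); T[:3,3]=s['position']
        return T@np.array(f['hand_eye'])
    Rm=cv2.Rodrigues(np.array(f['rvec'],float))[0]; t=np.array(f['tvec'],float).ravel()
    T[:3,:3]=Rm.T; T[:3,3]=-Rm.T@t
    return T
def rays(f,uv):
    uv=np.atleast_2d(np.array(uv,float))
    K=np.array([[f['fx'],0,f['cx']],[0,f['fy'],f['cy']],[0,0,1.]])
    p=cv2.undistortPoints(uv.reshape(-1,1,2),K,np.array([f['k1'],0,0,0.])).reshape(-1,2)
    return np.c_[p,np.ones(len(p))]
def pts(f,uv):
    uv=np.atleast_2d(np.array(uv,float)); T=camT(f)
    d=f['range_z'][uv[:,1].astype(int),uv[:,0].astype(int)]
    P=rays(f,uv)*d[:,None]
    return np.where(d[:,None]>0,P@T[:3,:3].T+T[:3,3],np.nan)
def cloud(f):
    v,u=np.mgrid[0:480,0:640]
    return pts(f,np.c_[u.ravel(),v.ravel()]).reshape(480,640,3)
def onplane(f,uv,z):
    T=camT(f); d=rays(f,uv)@T[:3,:3].T
    return T[:3,3]+d*((z-T[2,3])/d[:,2])[:,None]
def proj(f,P):
    T=np.linalg.inv(camT(f)); p=np.atleast_2d(P)@T[:3,:3].T+T[:3,3]
    K=np.array([[f['fx'],0,f['cx']],[0,f['fy'],f['cy']],[0,0,1.]])
    return cv2.projectPoints(p,np.zeros(3),np.zeros(3),K,np.array([f['k1'],0,0,0.]))[0].reshape(-1,2)
E
python3 - <<'E'
from h import *
for n in ['side','top','wrist']:
    f=snap(n,n+'0'); print(n,f['fx'],f['k1'],camT(f).round(2).tolist())
print(bot.sense())
E
```

```text
pics
side 454.0047985710037 0.032900924112649874 [[-0.87, -0.33, 0.38, 131.76], [-0.5, 0.58, -0.65, 666.52], [-0.01, -0.75, -0.66, 923.75], [0.0, 0.0, 0.0, 1.0]]
top 620.8962312031123 0.01728448778046961 [[0.04, -0.85, 0.53, -376.99], [-1.0, -0.03, 0.03, -132.57], [-0.01, -0.53, -0.85, 1656.62], [0.0, 0.0, 0.0, 1.0]]
wrist 362.0388013913936 -0.05266076176777333 [[0.43, -0.87, -0.26, 312.01], [-0.9, -0.41, -0.12, -486.34], [-0.0, 0.28, -0.96, 373.58], [0.0, 0.0, 0.0, 1.0]]
{'clock': 0.15, 'qpos': array([-1.23530181e+00,  3.77863514e-01,  7.99605925e-02,  1.27439664e+00,
        2.13549486e-05,  1.46052906e+00]), 'qd': array([ 5.50245138e-05, -1.84215740e-03,  4.25930022e-03,  1.03370583e-03,
        2.09192452e-04,  1.22058956e-03]), 'tau': array([ 5.94142311e-04, -4.64034426e+01,  2.70170492e+01,  1.38404552e-02,
       -1.39085419e-04,  8.75534568e-06]), 'position': array([ 247.77638231, -518.33803462,  230.60440714]), 'eef_rot': array([-4.76732929e-04,  8.45915045e-01, -5.33317140e-01, -5.81177793e-04]), 'wrist_force': array([-0.86671916, -0.82383884, -0.86352739]), 'wrist_torque': array([0.05086413, 0.016981  , 0.02968338]), 'grip_width': 1.0011058396673276}
```

View pics/side0.png

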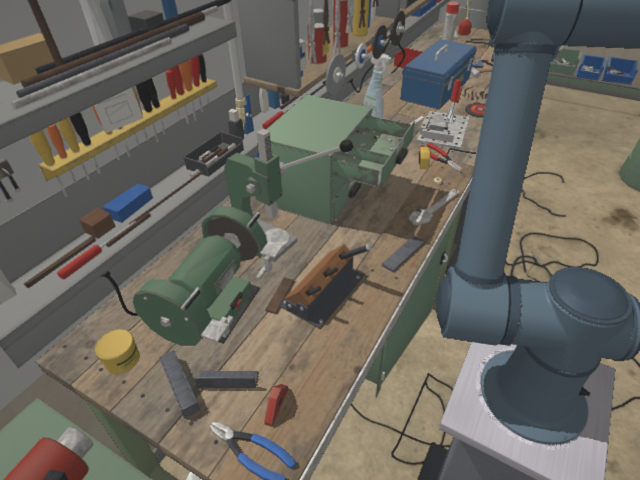

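View pics/top0.png

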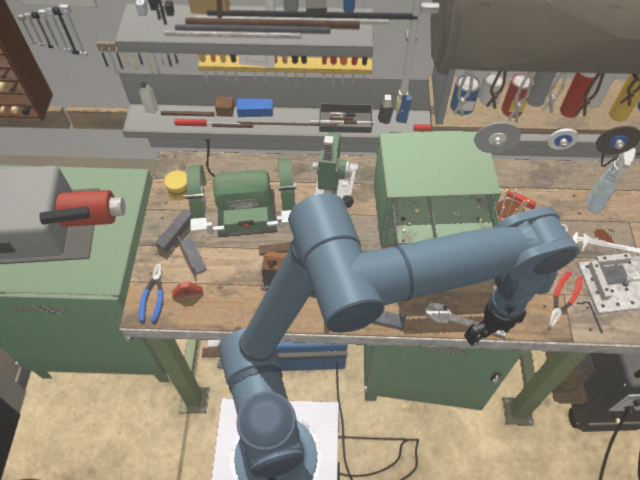

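View pics/wrist0.png

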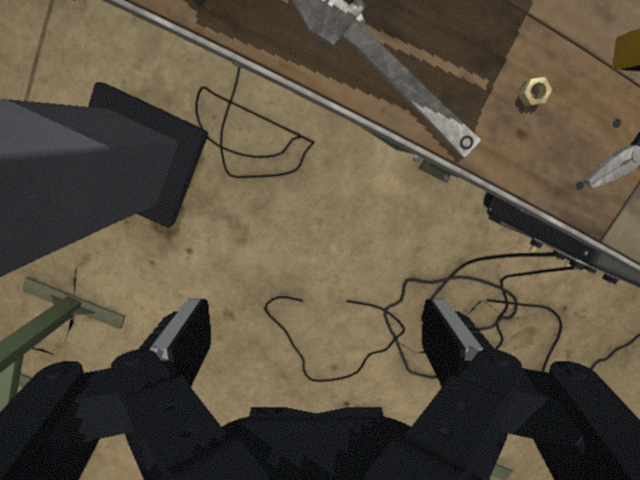

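The side view shows the magnet at (276,405), the rack at (325,285) with the longest tool, head near (365,245), at the far (right) pocket, and the drawer open at (380,150). In the top view the magnet is at (187,291), and the arm hides the rack. Next I measure them.

Run:
```python
from h import *
f=load('side0'); t=load('top0')
for f,n in ((f,'side'),(t,'top')):
    C=cloud(f); im=f['frame'].astype(int)
    r,g,b=im[...,0],im[...,1],im[...,2]
    m=((r>1.8*g)&(r>1.8*b)&(r>60)&(C[...,0]>250)&(C[...,0]<650)&(C[...,2]>-10)&(C[...,2]<80)&(C[...,1]>0)&(C[...,1]<450)).astype(np.uint8)
    k,lab,st,ce=cv2.connectedComponentsWithStats(m)
    for i in range(1,k):
        if st[i,4]>60:
            P=C[lab==i]; print(n,st[i],ce[i].round(1),np.nanpercentile(P,[2,50,98],axis=0).round(1).tolist())
f=load('side0');C=cloud(f)
for p in [(365,245),(345,247),(350,150),(322,270),(302,290),(300,305),(345,145),(320,325),(286,297),(340,248),(250,290),(410,250),(440,200),(370,170)]:
    print(p,pts(f,[p]).round(1))
cv2.imwrite('pics/rackzoom.png',cv2.resize(f['frame'][220:340,240:400,::-1],None,fx=5,fy=5,interpolation=cv2.INTER_CUBIC))
cv2.imwrite('pics/drawzoom.png',cv2.resize(f['frame'][90:220,260:420,::-1],None,fx=4.6,fy=4.6,interpolation=cv2.INTER_CUBIC))
cv2.imwrite('pics/topzoom.png',cv2.resize(t['frame'][130:350,130:430,::-1],None,fx=2.6,fy=2.6,interpolation=cv2.INTER_CUBIC))
```

```text
side [265 388  22  37 287] [273.4 407.5] [[448.3, 268.5, 6.6], [456.6, 319.4, 27.7], [465.1, 343.0, 53.8]]
(365, 245) [[ 456.5 -103.4  145.8]]
(345, 247) [[ 524.5 -128.6   86.7]]
(350, 150) [[ 538.7 -165.3  362. ]]
(322, 270) [[534.4 -22.1  89.5]]
(302, 290) [[542.6  60.7  91. ]]
(300, 305) [[538.8  78.6  55.9]]
(345, 145) [[ 546.4 -153.8  379.1]]
(320, 325) [[484.7  75.7   8.6]]
(286, 297) [[588.6  66.2  44.1]]
(340, 248) [[ 530.4 -111.    94.6]]
(250, 290) [[697.9  75.   18.1]]
(410, 250) [[ 390.6 -282.4   10.2]]
(440, 200) [[ 392.9 -550.2   12.2]]
(370, 170) [[ 543.3 -304.   224. ]]
```

View pics/rackzoom.png

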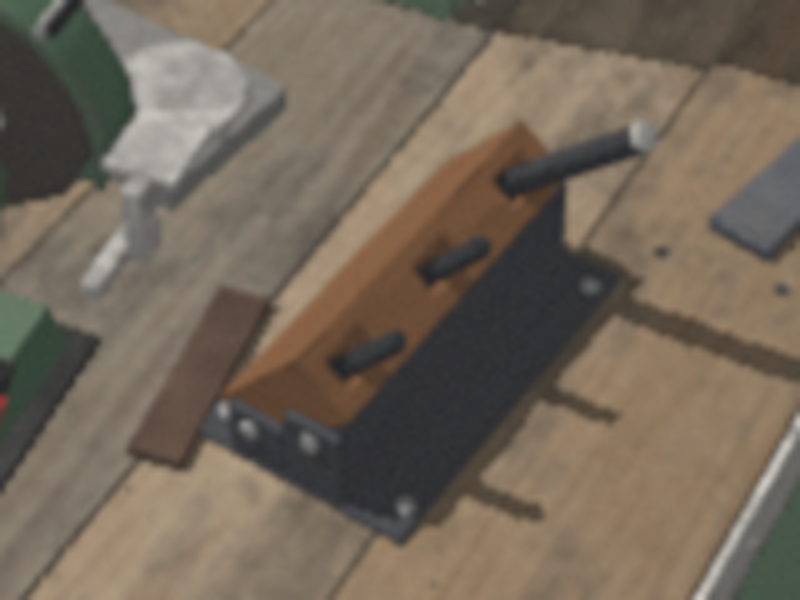

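View pics/drawzoom.png

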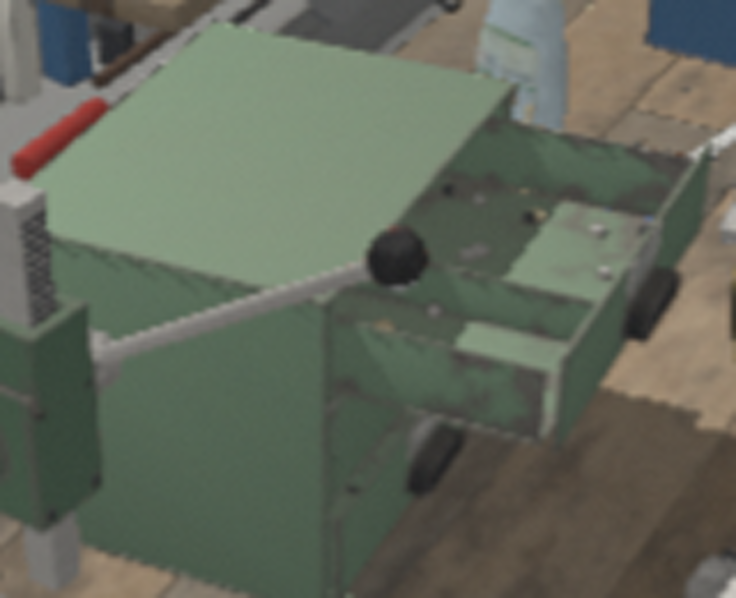

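View pics/topzoom.png

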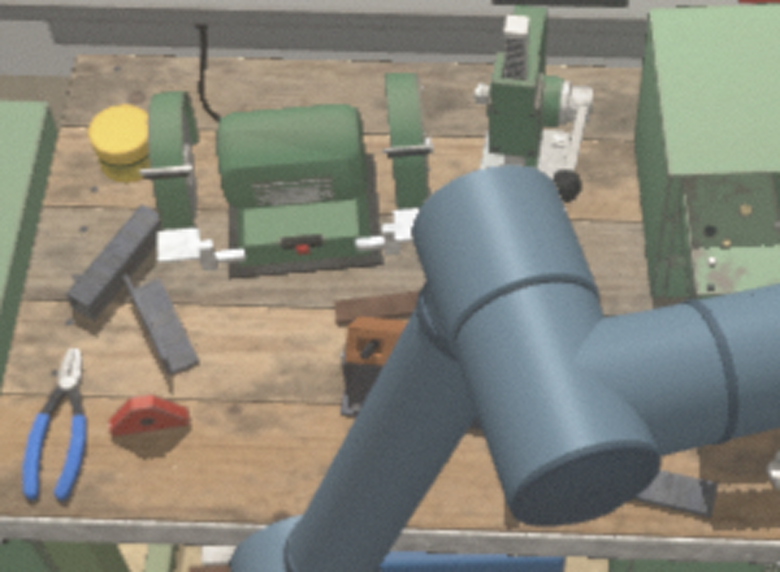

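The chisel is in the right pocket with its head at about (456,-103,146), and the punches are in the other two pockets. The press knob is near (543,-160,370) and the drawer's left side is near y -290. Next I refine the magnet, drawer and grinder.

Run:
```python
from h import *
t=load('top0'); f=load('side0')
for n,f_ in (('top',t),('side',f)):
    hsv=cv2.cvtColor(f_['frame'],cv2.COLOR_RGB2HSV)
    m=(((hsv[...,0]<6)|(hsv[...,0]>174))&(hsv[...,1]>140)&(hsv[...,2]>50)).astype(np.uint8)
    k,lab,st,ce=cv2.connectedComponentsWithStats(m)
    C=cloud(f_)
    for i in range(1,k):
        if st[i,4]>80:
            P=C[lab==i]; md=np.nanmedian(P,axis=0)
            if 200<md[0]<600 and 100<md[1]<500:
                print(n,st[i],ce[i])
                Q=P[P[:,2]>45]; print(len(Q),np.nanmin(Q,0),np.nanmax(Q,0)); 
                print(np.nanpercentile(P,[2,50,98],axis=0).round(1).tolist())
                Q=P[~np.isnan(P[:,0])]; v=np.linalg.svd(Q[:,:2]-Q[:,:2].mean(0))[2][0]; print('dir',v,np.degrees(np.arctan2(v[1],v[0])))
C=cloud(t)
# zoom drawer in side: pixel = 260+u/4.6, 90+v/4.6
def s(u,v): return (260+u/4.6,90+v/4.6)
for nm,p in dict(frontL=(553,372),frontR=(703,155),frontLbot=(560,435),caseL=(328,300),caseR=(512,88),floorL=(420,310),divider=(530,290),frontmid=(640,240),knob=(398,258),divfront=(590,303)).items():
    print(nm,pts(f,[s(*p)]).round(0))
# top grinder zoom pts /2.6+130
for nm,p in dict(restL=(178,244),restR=(404,224),motor=(290,240),wheelL=(172,150),wheelR=(406,130)).items():
    print(nm,pts(t,[(130+p[0]/2.6,130+p[1]/2.6)]).round(0))
for nm,p in dict(rackhole=(0,0)).items(): pass
```

```text
side [265 398  10  27 150] [269.55333333 411.17333333]
31 [453.96278108 309.16277232  45.06087343] [465.8304365  318.98594873  56.18050655]
[[449.2, 311.0, 11.8], [458.1, 328.0, 31.2], [465.1, 343.9, 53.7]]
dir [-0.22887165  0.97345661] 103.23065017555533
frontL [[ 545. -384.  174.]]
frontR [[ 527. -573.  242.]]
frontLbot [[ 506. -306.  187.]]
caseL [[ 655. -286.  247.]]
caseR [[ 674. -585.  250.]]
floorL [[ 650. -404.  177.]]
divider [[ 577. -414.  208.]]
frontmid [[ 520. -448.  243.]]
knob [[ 542. -153.  378.]]
divfront [[ 539. -421.  207.]]
restL [[634. 270. 119.]]
restR [[665.  13. 126.]]
motor [[688. 155.  52.]]
wheelL [[700. 271. 209.]]
wheelR [[740.  11. 204.]]
```

Magnet is at about (457,312) with yaw around 10°. The drawer is yawed about 4° and the grinder about 8°. I'll swing the tool over to the magnet, staying on the robot's side of the knob.

```bash
python3 -m handwheel '[[[14,36,0,0,0,6,0],[28,72,0,0,0,13,0],[42,108,2,0,0,20,0],[56,144,4,0,0,27,0],[70,180,6,0,0,33,0],[84,216,8,0,0,40,0],[98,252,10,0,0,46,0],[112,288,12,0,0,53,0],[126,324,14,0,0,60,0],[140,360,16,0,0,66,0]]]'
```

```text
clock: 0.98
position: [387.8, -156.4, 246.6]
eef_rot: [-0.0, 1.0, 0.016, -0.001]
wrist_force: [0.4, -0.4, 0.4]
grip_width: 0.998
```

```bash
python3 -m handwheel '[[[4,40,-2,0,0,1,0],[8,80,-4,0,0,3,0],[12,120,-6,0,0,4,0],[16,160,-8,0,0,5,0],[20,200,-10,0,0,7,0],[24,240,-12,0,0,8,0],[28,280,-14,0,0,9,0],[32,320,-16,0,0,10,0],[36,360,-18,0,0,11,0],[38,390,-18,0,0,11,0]]]'
python3 - <<'E'
from h import *
f=snap('wrist','w1'); t=snap('top','top1')
print(f['state']['position'],f['state']['qpos'].round(2))
E
```

```text
clock: 1.82
position: [425.3, 236.5, 227.9]
eef_rot: [-0.0, 0.994, 0.113, -0.001]
wrist_force: [1.6, -1.0, -0.3]
grip_width: 1.0
[425.2782915  236.51468653 227.94876877] [ 0.38  0.2  -0.17  1.2   0.    1.72]
```

View pics/w1.png

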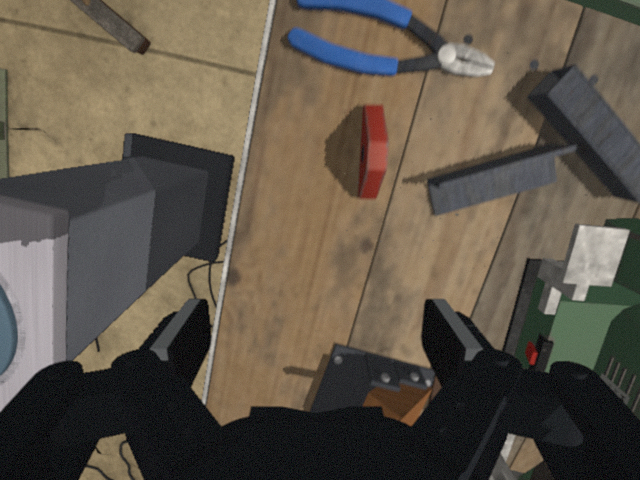

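View pics/top1.png

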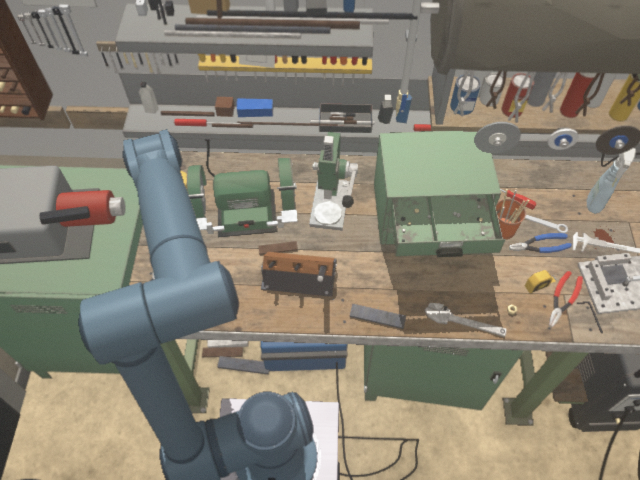

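In the wrist view the magnet spans (360–387, 105–198), with the pliers above it and the angle iron on the right. The top view now shows the rack clear of the arm at (298,275) and the drawer at (445,220). Next I measure the ends of the magnet, the rack and the drawer.

Run:
```python
from h import *
f=load('w1'); t=load('top1'); s=load('side0')
print(camT(f).round(2).tolist())
hsv=cv2.cvtColor(f['frame'],cv2.COLOR_RGB2HSV)
m=(((hsv[...,0]<8)|(hsv[...,0]>172))&(hsv[...,1]>130)&(hsv[...,2]>40)).astype(np.uint8)
m[:,:300]=0; m[300:]=0
k,lab,st,ce=cv2.connectedComponentsWithStats(m); i=1+np.argmax(st[1:,4]); print(st[i],ce[i])
C=cloud(f); P=C[lab==i]; P=P[~np.isnan(P[:,0])]
print(np.percentile(P,[1,50,99],axis=0).round(1).tolist())
Q=P[P[:,2]>50.5]; print('top',len(Q),Q.mean(0), np.percentile(Q,[2,98],axis=0).round(1).tolist())
# outline corners
c=cv2.findContours((lab==i).astype(np.uint8),0,2)[0][0]; print(cv2.approxPolyDP(c,2,True)[:,0].tolist())
cv2.imwrite('pics/w1z.png',cv2.resize(f['frame'][90:215,320:430,::-1],None,fx=4.5,fy=4.5,interpolation=cv2.INTER_CUBIC))
cv2.imwrite('pics/t1z.png',cv2.resize(t['frame'][120:310,245:515,::-1],None,fx=2.9,fy=2.9,interpolation=cv2.INTER_CUBIC))
```

```text
[[0.97, 0.22, 0.06, 408.6], [0.22, -0.93, -0.28, 307.77], [-0.0, 0.28, -0.96, 371.13], [0.0, 0.0, 0.0, 1.0]]
[ 358  105   29   94 1861] [372.79312198 150.44975819]
[[447.5, 259.7, 12.0], [461.0, 304.9, 41.0], [476.3, 342.9, 56.7]]
top 604 [463.08303001 299.31738928  54.81130087] [[453.3, 284.2, 50.8], [471.8, 314.4, 56.8]]
[[377, 105], [363, 108], [361, 148], [363, 145], [365, 149], [364, 160], [360, 160], [360, 197], [376, 196], [384, 172], [386, 133], [382, 106]]
```

View pics/w1z.png

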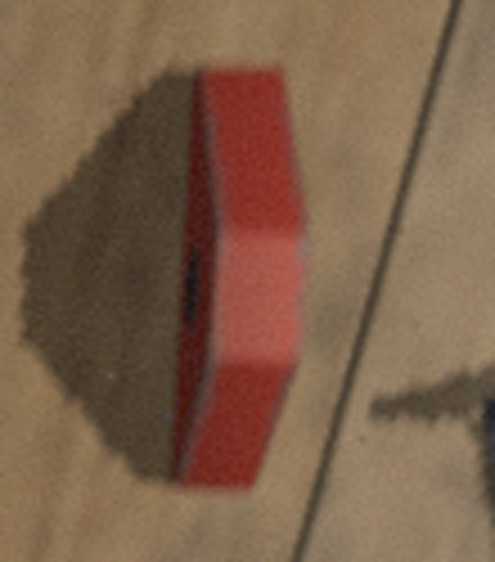

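View pics/t1z.png

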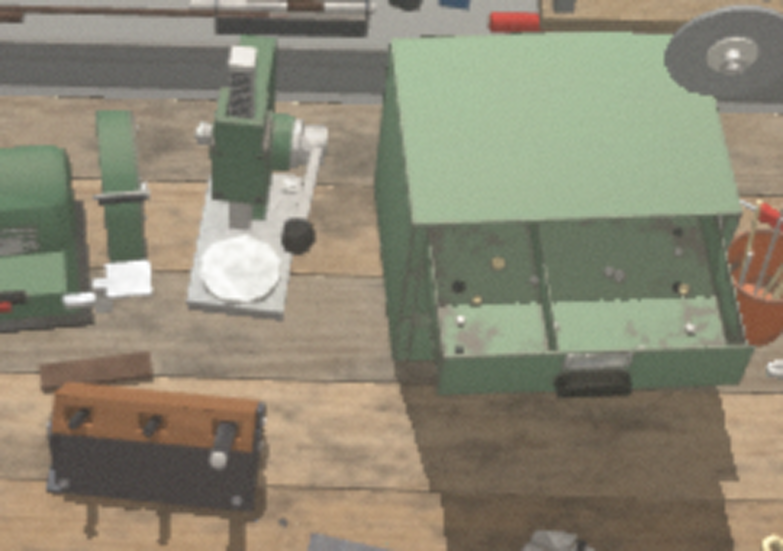

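Run:
```python
from h import *
f=load('w1'); t=load('top1'); s=load('side0')
z=lambda L:[(320+u/4.5,90+v/4.5) for u,v in L]
a=onplane(f,z([(215,232),(305,232),(298,363),(212,360)]),55); print(a.round(1).tolist(),a.mean(0))
b=onplane(f,z([(200,70),(283,68),(252,487),(175,485)]),10); print(b.round(1).tolist(),b.mean(0))
d=b[0]-b[3]; print('yaw',np.degrees(np.arctan2(-d[0],d[1]))); d=b[1]-b[2]; print('yaw',np.degrees(np.arctan2(-d[0],d[1])))
d=a[0]-a[3]; print('yaw',np.degrees(np.arctan2(-d[0],d[1])))
q=f['state']['eef_rot'];x=R.from_quat([q[1],q[2],q[3],q[0]]).as_matrix(); print('jaw',np.degrees(np.arctan2(x[1,0],x[0,0])))
# drawer from top1, zoom 2.9 off (245,120)
y=lambda L:[(245+u/2.9,120+v/2.9) for u,v in L]
print('front top edge L,R', onplane(t,y([(440,360),(750,348)]),244).round(0).tolist())
print('depth', pts(t,y([(442,362),(748,350),(500,358)])).round(0).tolist())
print('floor corners Lfront, divfront, rightfront', onplane(t,y([(447,353),(549,350),(545,298),(558,351),(738,345)]),176).round(0).tolist())
print('case top front L,R', onplane(t,y([(410,222),(742,214)]),250).round(0).tolist())
print('divider top', onplane(t,y([(555,350),(540,225)]),212).round(0).tolist())
print('left wall top', onplane(t,y([(440,360),(430,222)]),229).round(0).tolist())
# rack
print('mouths', onplane(t,y([(76,421),(150,427),(224,432)]),81).round(0).tolist())
print('foot corners', onplane(t,y([(50,488),(254,510)]),5).round(0).tolist())
print('head depth', pts(t,y([(217,459)])).round(0), onplane(t,y([(217,459)]),146).round(0))
```

```text
[[452.6, 310.1, 55.0], [469.1, 314.0, 55.0], [474.5, 290.1, 55.0], [458.2, 286.9, 55.0]] [463.59347123 300.28804683  55.        ]
[[447.1, 341.8, 10.0], [464.0, 346.2, 10.0], [481.4, 258.7, 10.0], [464.4, 255.3, 10.0]] [464.25322893 300.49897999  10.        ]
yaw 11.293591953779197
yaw 11.20858907484134
yaw 13.696815077026718
jaw 12.992793201961481
front top edge L,R [[504.0, -302.0, 244.0], [527.0, -588.0, 244.0]]
depth [[519.0, -307.0, 217.0], [530.0, -588.0, 236.0], [511.0, -358.0, 240.0]]
floor corners Lfront, divfront, rightfront [[555.0, -317.0, 176.0], [562.0, -416.0, 176.0], [622.0, -415.0, 176.0], [561.0, -424.0, 176.0], [573.0, -598.0, 176.0]]
case top front L,R [[656.0, -277.0, 250.0], [676.0, -596.0, 250.0]]
divider top [[539.0, -414.0, 212.0], [685.0, -409.0, 212.0]]
left wall top [[514.0, -304.0, 229.0], [672.0, -299.0, 229.0]]
mouths [[521.0, 47.0, 81.0], [517.0, -28.0, 81.0], [513.0, -102.0, 81.0]]
foot corners [[484.0, 77.0, 5.0], [466.0, -135.0, 5.0]]
head depth [[445. -98. 150.]] [[447. -98. 146.]]
```

The magnet's centre is (464,300.4) with yaw about 12°, and the jaws are at 13°. I'll go over it, partly closed to stay clear of the angle iron, then down.

```bash
python3 -m handwheel '[[[19,32,-25,0,0,-0.5,0.4],[39,64,-60,0,0,-1,0.4],[39,64,-100,0,0,-1,0.4],[39,64,-135,0,0,-1,0.4],[39,64,-150,0,0,-1,0.4],[39,64,-150,0,0,-1,0.4]]]'
python3 - <<'E'
from h import *
f=snap('wrist','w2'); 
q=f['state']['eef_rot'];x=R.from_quat([q[1],q[2],q[3],q[0]]).as_matrix(); print('jaw',np.degrees(np.arctan2(x[1,0],x[0,0])))
E
```

```text
clock: 2.42
position: [460.3, 298.5, 72.5]
eef_rot: [0.001, 0.994, 0.106, -0.006]
wrist_force: [-1.7, -0.7, -0.4]
grip_width: 0.598
jaw 12.160097550101
```

View pics/w2.png

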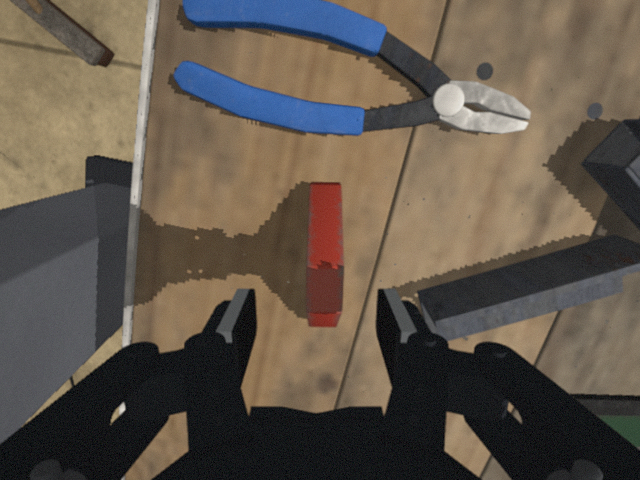

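Run:
```python
from h import *
f=load('w2'); T=camT(f)
s=f['state']; q=s['eef_rot'];M=R.from_quat([q[1],q[2],q[3],q[0]]).as_matrix()
P=np.vstack([onplane(f,[(307,262),(343,266),(342,307),(308,307)],55),onplane(f,[(310,183),(341,183)],10)])
print(P.round(1).tolist()); print('tool',((P-s['position'])@M).round(1).tolist())
A=pts(f,[(424,298),(432,335),(440,300),(230,310)]); print(A.round(1).tolist(), ((A-s['position'])@M).round(1).tolist())
```

```text
[[452.4, 311.3, 55.0], [469.5, 313.0, 55.0], [474.0, 292.0, 55.0], [457.7, 288.4, 55.0], [446.2, 341.7, 10.0], [463.4, 345.4, 10.0]]
tool [[-4.8, -14.2, 17.5], [12.3, -12.3, 17.3], [12.2, 9.3, 17.4], [-4.5, 9.3, 17.6], [-3.9, -45.3, 62.5], [13.7, -45.3, 62.3]]
[[529.1, 288.2, 13.2], [491.0, 320.7, 120.5], [535.5, 292.2, 21.4], [427.4, 303.8, 99.3]] [[65.9, 24.5, 58.5], [34.2, -15.2, -48.4], [72.8, 21.9, 50.3], [-31.4, -12.0, -26.4]]
```

```bash
python3 -m handwheel '[[[4,2.5,-20,0,0,0,0.4],[4,2.5,-50,0,0,0,0.4],[4,2.5,-62,0,0,0,0.4],[4,2.5,-62,0,0,0,0.4],[4,2.5,-62,0,0,0,0.9],[4,2.5,-62,0,0,0,1],[4,2.5,-62,0,0,0,1],[4,2.5,-62,0,0,0,1],[4,2.5,-62,0,0,0,1],[4,2.5,-62,0,0,0,1]]]'
```

```text
clock: 3.3
position: [468.0, 302.6, 16.0]
eef_rot: [0.0, 0.994, 0.106, -0.002]
wrist_force: [-0.5, -0.3, 7.1]
grip_width: 0.202
```

It's gripped: the opening is about 17 mm, plausible for the 20 mm block. I'll lift it and check.

```bash
python3 -m handwheel '[[[0,0,20,0,0,0,1],[0,0,60,0,0,0,1],[-5,-20,100,0,0,0,1],[-12,-50,130,0,0,-5,1],[-20,-85,155,0,0,-11,1],[-28,-120,175,0,0,-18,1],[-36,-155,195,0,0,-25,1],[-44,-190,215,0,0,-32,1],[-52,-225,235,0,0,-39,1],[-60,-262,250,0,0,-45,1]]]'
python3 - <<'E'
from h import *
f=snap('wrist','w3'); print(f['state']['qpos'])
E
```

```text
clock: 4.13
position: [408.2, 42.3, 267.1]
eef_rot: [-0.001, 0.959, -0.285, -0.0]
wrist_force: [1.7, -0.2, -2.2]
grip_width: 0.204
[-0.05331026  0.03463612 -0.25890953  1.27743937  0.00219746  2.09559982]
```

View pics/w3.png

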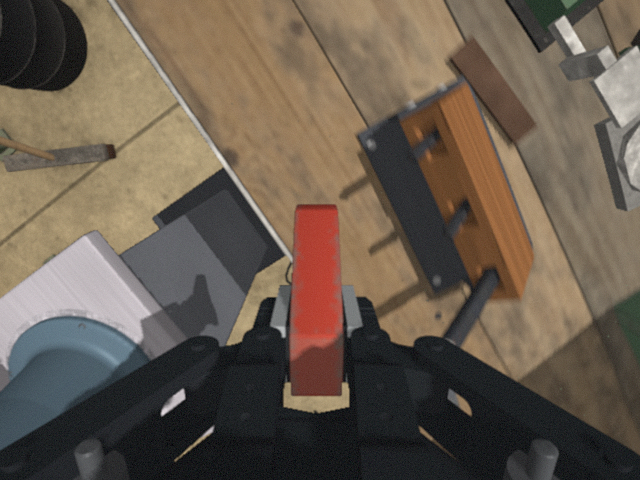

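The magnet is held squarely and upright. It fills (293–340, 205–395) between the fingers. Carrying on towards the drawer in front of the knob.

```bash
python3 -m handwheel '[[[-3,-38,3,0,0,-6,1],[-6,-76,6,0,0,-12,1],[-9,-114,9,0,0,-18,1],[-12,-152,12,0,0,-24,1],[-14,-190,15,0,0,-30,1],[-14,-228,18,0,0,-36,1],[-14,-266,21,0,0,-42,1],[-10,-304,23,0,0,-48,1],[-4,-340,25,0,0,-53,1],[6,-375,27,0,0,-53,1]]]'
python3 - <<'E'
from h import *
f=snap('wrist','w4'); t=snap('top','top4'); print(f['state']['qpos'])
q=f['state']['eef_rot'];x=R.from_quat([q[1],q[2],q[3],q[0]]).as_matrix(); print('jaw',np.degrees(np.arctan2(x[1,0],x[0,0])))
E
```

```text
clock: 5.02
position: [413.6, -341.2, 297.4]
eef_rot: [0.003, 0.726, -0.688, 0.001]
wrist_force: [0.7, 0.5, -1.7]
grip_width: 0.206
[-0.80480295  0.287778    0.12372874  1.40432876 -0.00566438  2.28351363]
jaw -86.94746914221757
```

View pics/w4.png

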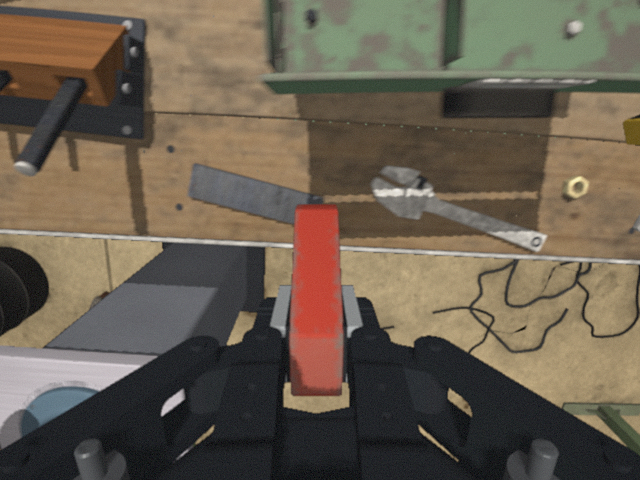

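View pics/top4.png

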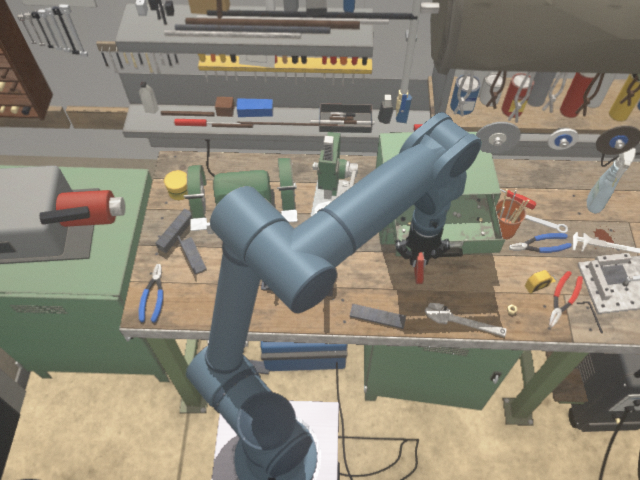

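The wrist view shows the drawer's left wall at column ~280, the divider at ~452 and the front's rim at row ~75–90. Computing the spot from these.

Run:
```python
from h import *
f=load('w4')
cv2.imwrite('pics/w4z.png',cv2.resize(f['frame'][0:110,240:500,::-1],None,fx=3,fy=3,interpolation=cv2.INTER_CUBIC))
C=cloud(f)
for p in [(280,40),(275,75),(300,82),(350,80),(420,77),(452,30),(453,60),(330,40),(330,60),(400,50),(284,20),(274,20)]: print(p,C[p[1],p[0]].round(1))
for c in (320,360,400,430):
    print(c,[tuple(C[r,c].round(0)) for r in range(64,100,3)])
```

```text
(280, 40) [ 542.6 -310.1  176.4]
(275, 75) [ 511.5 -314.5  243.6]
(300, 82) [ 509.  -327.2  242.2]
(350, 80) [ 511.  -352.4  244.7]
(420, 77) [ 514.8 -388.   243.6]
(452, 30) [ 549.2 -415.7  201. ]
(453, 60) [ 531.6 -417.2  205.1]
(330, 40) [ 544.  -343.2  177.7]
(330, 60) [ 531.9 -344.   176.3]
(400, 50) [ 541.1 -390.6  175.9]
(284, 20) [ 554.8 -312.4  176.5]
(274, 20) [ 554.3 -305.9  177.3]
320 [(np.float64(529.0), np.float64(-337.0), np.float64(178.0)), (np.float64(527.0), np.float64(-338.0), np.float64(177.0)), (np.float64(525.0), np.float64(-338.0), np.float64(178.0)), (np.float64(514.0), np.float64(-337.0), np.float64(244.0)), (np.float64(512.0), np.float64(-337.0), np.float64(245.0)), (np.float64(511.0), np.float64(-337.0), np.float64(244.0)), (np.float64(510.0), np.float64(-337.0), np.float64(241.0)), (np.float64(510.0), np.float64(-338.0), np.float64(223.0)), (np.float64(510.0), np.float64(-338.0), np.float64(209.0)), (np.float64(510.0), np.float64(-338.0), np.float64(192.0)), (np.float64(526.0), np.float64(-341.0), np.float64(0.0)), (np.float64(523.0), np.float64(-341.0), n
[... 1481 characters left out ...]
0), np.float64(-412.0), np.float64(177.0)), (np.float64(532.0), np.float64(-412.0), np.float64(177.0)), (np.float64(530.0), np.float64(-412.0), np.float64(178.0)), (np.float64(517.0), np.float64(-392.0), np.float64(246.0)), (np.float64(516.0), np.float64(-393.0), np.float64(244.0)), (np.float64(514.0), np.float64(-393.0), np.float64(243.0)), (np.float64(515.0), np.float64(-397.0), np.float64(231.0)), (np.float64(515.0), np.float64(-401.0), np.float64(218.0)), (np.float64(515.0), np.float64(-406.0), np.float64(202.0)), (np.float64(515.0), np.float64(-412.0), np.float64(184.0)), (np.float64(534.0), np.float64(-467.0), np.float64(-0.0)), (np.float64(531.0), np.float64(-467.0), np.float64(1.0))]
```

View pics/w4z.png

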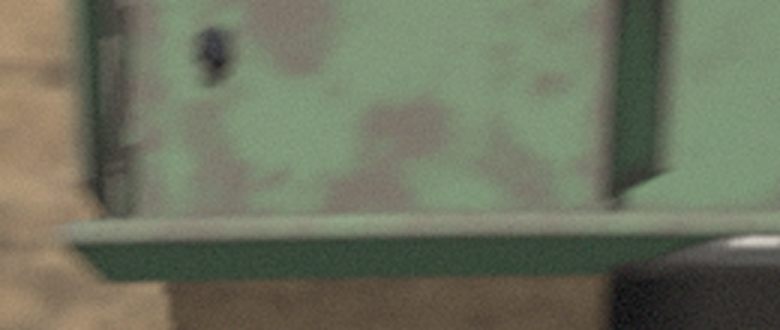

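The drawer spot is at about (580,-363), and the opening leaves x 517 to ~660 uncovered. I'll move in over the front.

```bash
python3 -m handwheel '[[[20,-3,0,0,0,0,1],[50,-7,0,0,0,0.5,1],[80,-11,0,0,0,1,1],[110,-15,0,0,0,1,1],[135,-18,0,0,0,1,1],[155,-21,0,0,0,1,1],[166,-22,0,0,0,1,1],[166,-22,0,0,0,1,1]]]'
python3 - <<'E'
from h import *
f=snap('wrist','w5'); t=snap('side','side5'); print(f['state']['qpos'])
q=f['state']['eef_rot'];x=R.from_quat([q[1],q[2],q[3],q[0]]).as_matrix(); print('jaw',np.degrees(np.arctan2(x[1,0],x[0,0])))
E
```

```text
clock: 5.78
position: [583.3, -365.1, 294.5]
eef_rot: [0.003, 0.733, -0.681, 0.001]
wrist_force: [-0.7, 0.3, -2.6]
grip_width: 0.2
[-0.64855854  0.65892056  0.70402686  1.61417221 -0.00634715  2.41947589]
jaw -85.78524914346964
```

View pics/w5.png

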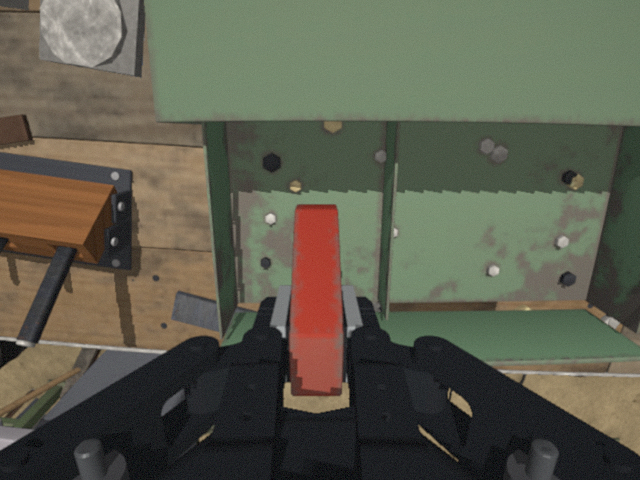

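View pics/side5.png

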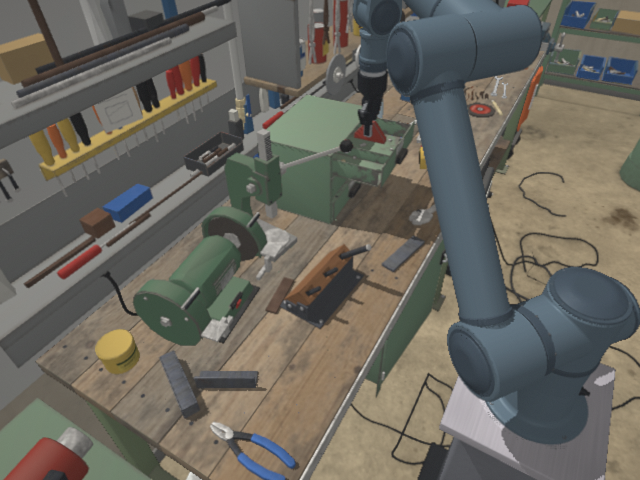

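Side and wrist views agree: the magnet hangs over the left compartment, with its walls at columns ~235 and ~387. Lowering.

```bash
python3 -m handwheel '[[[-3,2,-20,0,0,0,1],[-3,2,-45,0,0,0,1],[-3,2,-70,0,0,0,1],[-3,2,-88,0,0,0,1],[-3,2,-97,0,0,0,1],[-3,2,-100,0,0,0,1],[-3,2,-100,0,0,0,1]]]'
python3 - <<'E'
from h import *
f=snap('wrist','w6'); print(f['state']['wrist_force'],f['state']['position'])
E
```

```text
clock: 6.47
position: [577.4, -363.3, 195.8]
eef_rot: [0.004, 0.732, -0.681, 0.001]
wrist_force: [0.8, -0.3, -2.5]
grip_width: 0.205
[ 0.83162238 -0.26881057 -2.47429246] [ 577.36540517 -363.34452509  195.78392149]
```

View pics/w6.png

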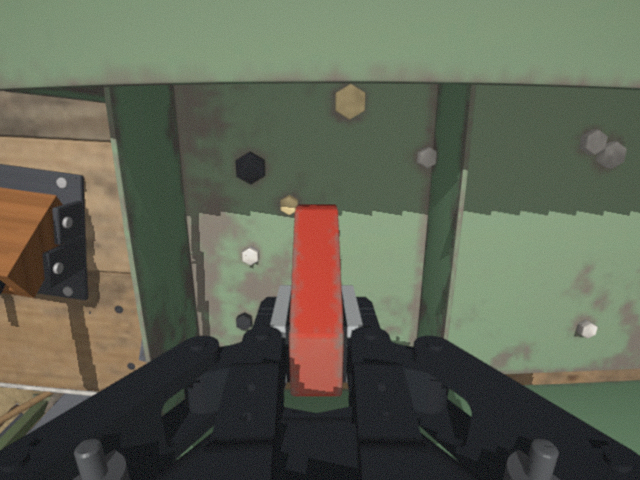

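It is still hanging (weight on the wrist), so I lower it a little more.

```bash
python3 -m handwheel '[[[0,0,-2,0,0,0,1],[0,0,-4,0,0,0,1],[0,0,-4,0,0,0,1]]]'
```

```text
clock: 6.77
position: [578.5, -364.2, 193.7]
eef_rot: [0.003, 0.732, -0.681, 0.003]
wrist_force: [-0.7, 0.1, -2.1]
grip_width: 0.205
```

```bash
python3 -m handwheel '[[[0,0,-2,0,0,0,1],[0,0,-4,0,0,0,1],[0,0,-4,0,0,0,1]]]'
```

```text
clock: 7.02
position: [579.7, -364.4, 192.5]
eef_rot: [0.003, 0.732, -0.681, 0.005]
wrist_force: [-1.3, 2.2, 6.8]
grip_width: 0.204
```

Contact (6.8 N up). Release, opening only partway, and then rise.

```bash
python3 -m handwheel '[[[0,0,1,0,0,0,1],[0,0,1,0,0,0,0.7],[0,0,1,0,0,0,0.55],[0,0,1,0,0,0,0.55],[0,0,1,0,0,0,0.55],[0,0,20,0,0,0,0.55],[0,0,55,0,0,0,0.55],[0,0,90,0,0,0,0.55],[0,0,105,0,0,0,0.55]]]'
python3 - <<'E'
from h import *
f=snap('wrist','w7')
E
```

```text
clock: 7.77
position: [580.3, -364.9, 302.3]
eef_rot: [0.002, 0.732, -0.681, 0.008]
wrist_force: [0.2, -0.4, 0.2]
grip_width: 0.45
```

View pics/w7.png

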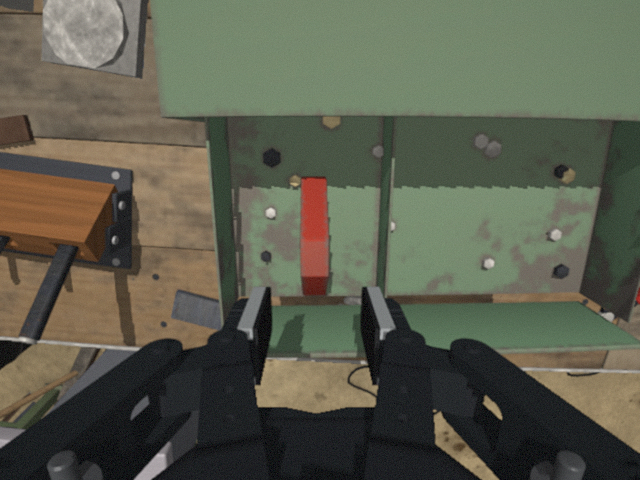

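The magnet stands upright in the left compartment at (315,235), and the gripper is clear. Retreating towards the robot, then across to look at the chisel.

```bash
python3 -m handwheel '[[[-40,3,0,0,0,0,0.45],[-80,8,0,0,0,0,0.45],[-120,15,0,0,0,0,0.45],[-155,30,0,0,0,-1,0.45],[-180,60,0,0,0,-2,0.45],[-195,98,0,0,0,-4,0.45],[-200,138,0,0,0,-5,0.45],[-200,178,0,0,0,-6,0.45],[-200,218,0,0,0,-7,0.45],[-200,250,0,0,0,-8,0.45]]]'
python3 - <<'E'
from h import *
f=snap('wrist','w8'); t=snap('side','side8'); print(f['state']['position'],f['state']['qpos'])
E
```

```text
clock: 8.65
position: [379.8, -113.1, 303.8]
eef_rot: [-0.003, -0.682, 0.731, -0.009]
wrist_force: [0.0, 0.5, 0.4]
grip_width: 0.551
[ 379.80052103 -113.05346258  303.7879859 ] [-0.4404895  -0.01020648 -0.21048583  1.35609491 -0.01165623  2.76983329]
```

View pics/w8.png

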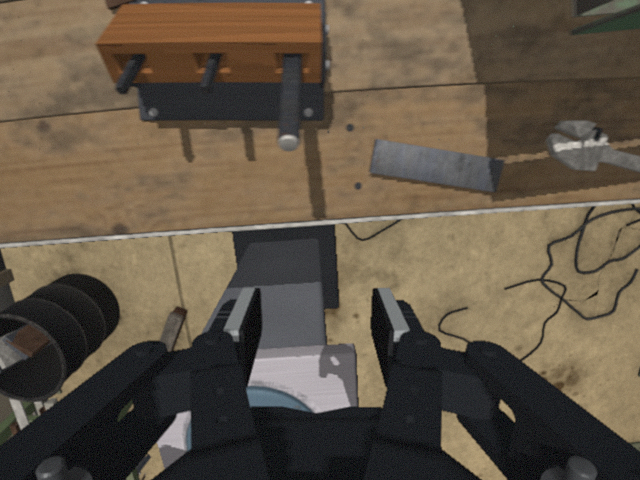

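View pics/side8.png

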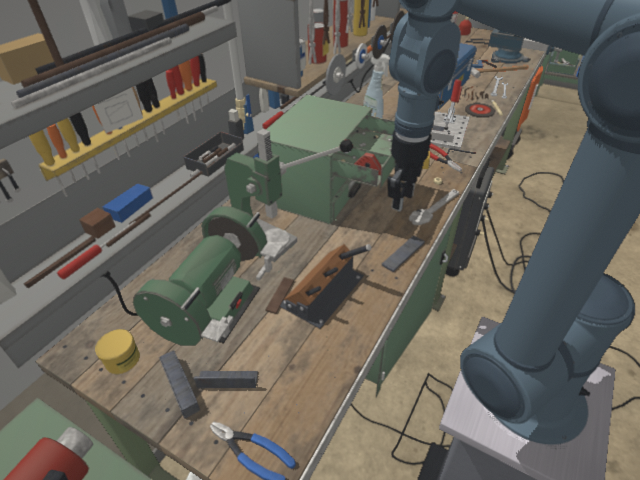

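The wrist view shows the chisel from mouth (290,57) to head (288,143), and the rack's front face square to the picture. Measuring its axis by depth.

Run:
```python
from h import *
f=load('w8'); s=f['state']
q=s['eef_rot'];M=R.from_quat([q[1],q[2],q[3],q[0]]).as_matrix(); print('jaw',np.degrees(np.arctan2(M[1,0],M[0,0])), 'toolz',M[:,2])
C=cloud(f)
for r in range(55,152,8):
    row=[]
    g=f['frame'][r,270:310].astype(int)
    P=C[r,270:310]; ok=P[:,2]>40
    if r>62: 
        idx=np.where(P[:,2]>np.nanmax(P[:,2])-14)[0]
    else: idx=np.arange(18,22)
    print(r,270+idx.min(),270+idx.max(),P[idx].mean(0).round(1), P[len(P)//2].round(1))
print('head',pts(f,[(289,143),(284,143),(294,143),(289,139)]).round(1).tolist())
# block top lip edges and foot
print('foot', onplane(f,[(148,114),(318,118)],6).round(1).tolist())
print('block front lower edge?', pts(f,[(110,78),(318,78),(104,47),(322,42)]).round(1).tolist())
cv2.imwrite('pics/w8z.png',cv2.resize(f['frame'][0:170,80:340,::-1],None,fx=3,fy=3,interpolation=cv2.INTER_CUBIC))
```

```text
jaw -93.94700789555401 toolz [ 0.00807415 -0.016692   -0.99982808]
55 288 291 [ 524.  -101.1   81. ] [ 523.8 -101.6   81.8]
63 270 309 [516.2 -99.4  86. ] [ 515.3 -101.3   90.5]
71 284 303 [ 507.2 -104.1   96.6] [ 507.3 -101.    97.5]
79 283 303 [ 499.5 -103.3  103.7] [ 499.5 -100.7  104.5]
87 283 303 [ 491.8 -103.3  111.2] [ 491.9 -100.4  111.9]
95 282 302 [ 484.5 -101.9  118.6] [ 484.6 -100.2  119. ]
103 282 302 [ 477.4 -101.6  125.7] [ 477.4 -100.   127.3]
111 282 302 [ 470.6 -101.3  131.7] [470.7 -99.7 132. ]
119 281 301 [ 464.  -100.2  138. ] [464.1 -99.4 138.2]
127 281 301 [ 457.6 -100.   144.3] [457.6 -99.2 145. ]
135 280 301 [451.4 -99.2 151.7] [451.4 -99.1 153.5]
143 281 300 [445.2 -98.8 150.6] [445.2 -98.4 149.9]
151 270 309 [ 4.337e+02 -8.890e+01  3.000e-01] [433.6 -89.4  -1.1]
head [[445.3, -97.7, 152.3], [445.6, -93.7, 151.6], [445.0, -101.6, 151.7], [448.4, -98.1, 154.3]]
foot [[488.7, 71.8, 6.0], [469.0, -125.6, 6.0]]
block front lower edge? [[532.9, 111.9, 0.2], [503.3, -126.5, 71.8], [542.6, 65.8, 92.3], [530.0, -131.3, 94.9]]
```

View pics/w8z.png

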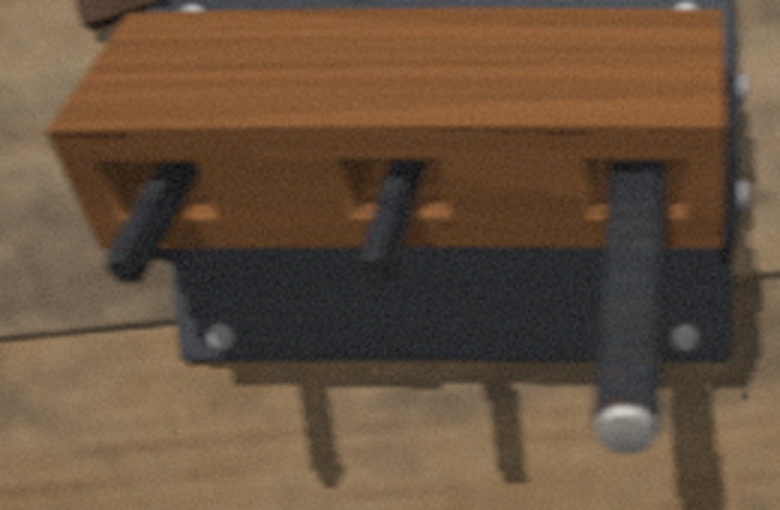

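Chisel axis: the head is at about (445.5,-98,152), leaning about 45° from vertical (loose fit) and heading about -5°. The press knob is close to where the wrist will be, so I check how wide the wrist is and fit the arm's geometry before choosing the tool's tilt.

Run:
```python
from h import *
s=load('side8'); C=cloud(s)
tcp=load('w8')['state']['position']
for p in [(395,45),(405,20),(415,40),(415,70),(415,90),(440,60),(455,45),(410,110),(410,125),(400,150),(395,180),(405,200),(430,125),(385,165),(347,146),(346,141)]:
    print(p,(C[p[1],p[0]]).round(0), (C[p[1],p[0]]-tcp).round(0))
m=(np.abs(C[...,0]-542)<35)&(np.abs(C[...,1]+155)<35)&(np.abs(C[...,2]-370)<35)&(s['frame'].sum(2)<150)
P=C[m]; print('knob',len(P),P.min(0),P.max(0))
# wrist cross-sections
for z0,z1 in ((320,360),(360,400),(400,440),(440,480),(480,520),(520,560),(560,600)):
    k=(np.abs(C[...,0]-tcp[0])<130)&(np.abs(C[...,1]-tcp[1])<130)&(C[...,2]>z0)&(C[...,2]<z1); k[:, :370]=0
    if k.sum()>5: print(z0,k.sum(),(C[k].min(0)-tcp).round(0),(C[k].max(0)-tcp).round(0))
```

```text
(395, 45) [421. -83. 646.] [ 41.  30. 342.]
(405, 20) [412. -94. 683.] [ 33.  19. 380.]
(415, 40) [382. -67. 665.] [  2.  46. 361.]
(415, 70) [373. -60. 620.] [ -7.  53. 316.]
(415, 90) [375. -81. 576.] [ -5.  32. 273.]
(440, 60) [338. -76. 637.] [-42.  37. 333.]
(455, 45) [ 327. -112.  652.] [-52.   1. 348.]
(410, 110) [376. -72. 542.] [ -4.  41. 239.]
(410, 125) [372. -70. 515.] [ -8.  43. 211.]
(400, 150) [385. -70. 458.] [  5.  43. 154.]
(395, 180) [377. -41. 408.] [ -3.  72. 104.]
(405, 200) [ 498. -513.   -2.] [ 118. -400. -306.]
(430, 125) [ 343. -101.  507.] [-37.  12. 204.]
(385, 165) [ 512. -332.  234.] [ 132. -219.  -70.]
(347, 146) [ 543. -157.  376.] [163. -44.  72.]
(346, 141) [ 548. -162.  385.] [168. -49.  81.]
knob 88 [ 534.79160345 -174.73764882  361.98603918] [ 561.17670518 -149.30411201  382.15726615]
320 242 [-18. -47.  16.] [16. 62. 56.]
360 405 [-23. -54.  56.] [17. 75. 96.]
400 474 [-40. -12.  96.] [ 32.  75. 136.]
440 780 [-41. -10. 136.] [ 34.  46. 176.]
480 667 [-40.  -8. 176.] [ 33.  46. 216.]
520 833 [-46. -17. 216.] [ 29.  45. 256.]
560 895 [-55. -10. 256.] [ 49.  63. 296.]
```

The knob spans x 535–561, y -149 to -175, z 362–382. The wrist housing is ±60 mm wide about 280 mm above the TCP. I'll therefore tilt the tool 10° forward (wrist back toward the robot) and grip 45 mm below the head, approaching from above.

```bash
python3 -m handwheel '[[[20,3,-20,-0.2,-3,-0.3,0.45],[42,6,-45,-0.5,-6,-0.6,0.45],[65,9,-75,-0.9,-10,-1,0.45],[85,12,-105,-0.9,-10,-1,0.45],[89,13,-130,-0.9,-10,-1,0.45],[90,13,-134,-0.9,-10,-1,0.45],[90,13,-134,-0.9,-10,-1,0.45]]]'
python3 - <<'E'
from h import *
f=snap('wrist','w9'); s=f['state']; q=s['eef_rot'];M=R.from_quat([q[1],q[2],q[3],q[0]]).as_matrix(); print(M.round(3).tolist(),s['position'],s['qpos'])
P=np.array([[445.5,-98,152],[477.3,-100.7,118.7]]); print(((P-s['position'])@M).round(1))
print(proj(f,P))
E
```

```text
clock: 9.33
position: [468.1, -98.4, 167.8]
eef_rot: [0.054, -0.675, 0.732, -0.072]
wrist_force: [0.2, 0.7, 0.7]
grip_width: 0.549
[[-0.083, -0.981, 0.176], [-0.996, 0.078, -0.032], [0.017, -0.178, -0.984]] [468.06533714 -98.40610739 167.8274158 ] [-0.36130426  0.0642381  -0.50940618  0.82030136  0.03253194  2.86440848]
[[ 1.2 25.  11.6]
 [ 0.7 -0.5 50. ]]
[[320.45894831 337.92515276]
 [318.84949199 261.67311748]]
```

View pics/w9.png

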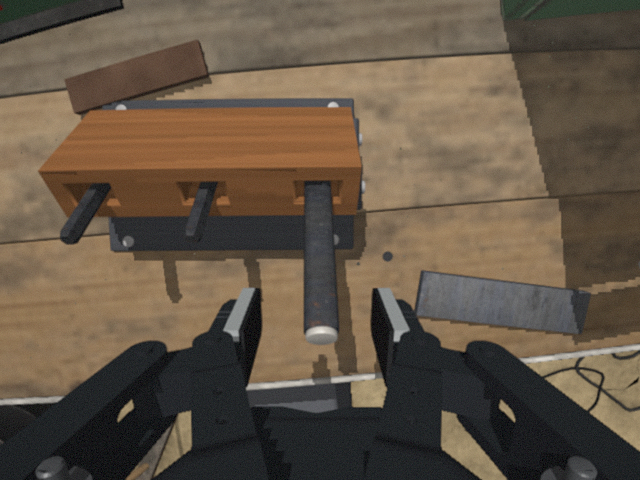

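The chisel head is seen at (321,335), where my measurement projects it (320,338), and it is centred between the fingers. Advancing along the tool axis and closing.

```bash
python3 -m handwheel '[[[4,-1,-22,0,0,0,0.45],[8,-2,-46,0,0,0,0.45],[12,-3,-64,0,0,0,0.45],[12,-3,-68,0,0,0,0.45],[12,-3,-68,0,0,0,0.45],[12,-3,-68,0,0,0,0.8],[12,-3,-68,0,0,0,1],[12,-3,-68,0,0,0,1],[12,-3,-68,0,0,0,1],[12,-3,-68,0,0,0,1]]]'
python3 - <<'E'
from h import *
f=snap('wrist','w10'); s=f['state']; print(s['wrist_force'],s['wrist_torque'],s['position'],s['qpos'])
E
```

```text
clock: 10.22
position: [482.6, -102.1, 103.7]
eef_rot: [0.056, -0.675, 0.732, -0.074]
wrist_force: [-2.1, 1.2, 7.1]
grip_width: 0.201
[-2.11665278  1.15927852  7.08295316] [0.29135413 0.26216137 0.24015506] [ 482.59205963 -102.14221227  103.70923645] [-0.35799945  0.15076426 -0.59578626  0.64060851  0.03262401  2.86736266]
```

View pics/w10.png

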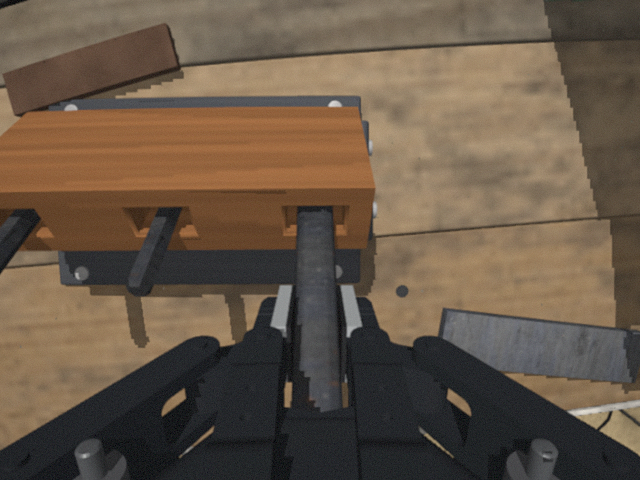

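Both pads are on the shank (opening ~17 mm). Drawing it out along the slant, first halfway to check the force.

```bash
python3 -m handwheel '[[[-3,0.2,4,0,0,0,1],[-9,0.6,10,0,0,0,1],[-15,1.1,17,0,0,0,1],[-21,1.6,24,0,0,0,1],[-27,2,30,0,0,0,1],[-27,2,30,0,0,0,1]]]'
```

```text
clock: 10.77
position: [454.8, -100.2, 135.0]
eef_rot: [0.056, -0.675, 0.732, -0.075]
wrist_force: [0.5, 0.0, -2.9]
grip_width: 0.198
```

Run:
```python
from h import *
s=bot.sense(); print(s['wrist_force'],s['wrist_torque'])
```

```text
[ 4.86646922e-01  2.84168595e-03 -2.92228087e+00] [ 0.14784218  0.29147789 -0.03319817]
```

Only the weight (2.9 N) shows, so it is coming out freely. Continuing, then straight up.

```bash
python3 -m handwheel '[[[-10,0.7,11,0,0,0,1],[-20,1.4,22,0,0,0,1],[-30,2,33,0,0,0,1],[-40,3,45,0,0,0,1],[-45,3,70,0,0,0,1],[-45,3,105,0,0,0,1],[-45,3,125,0,0,0,1],[-45,3,130,0,0,0,1]]]'
python3 - <<'E'
from h import *
f=snap('wrist','w11'); snap('side','side11'); t=snap('top','top11'); s=f['state']; print(s['wrist_force'],s['qpos'])
E
```

```text
clock: 11.43
position: [411.9, -98.2, 269.3]
eef_rot: [0.058, -0.675, 0.732, -0.078]
wrist_force: [0.9, 0.4, -3.2]
grip_width: 0.197
[ 0.85968717  0.36870624 -3.18547822] [-0.41601038 -0.11300001 -0.41514891  1.07855295  0.04293044  2.81080239]
```

View pics/w11.png

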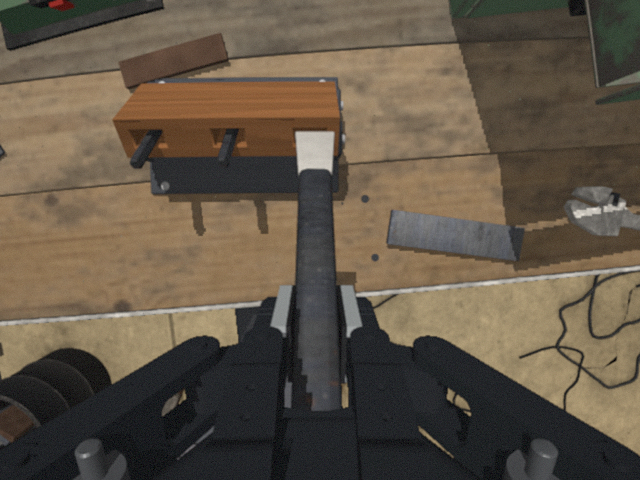

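View pics/side11.png

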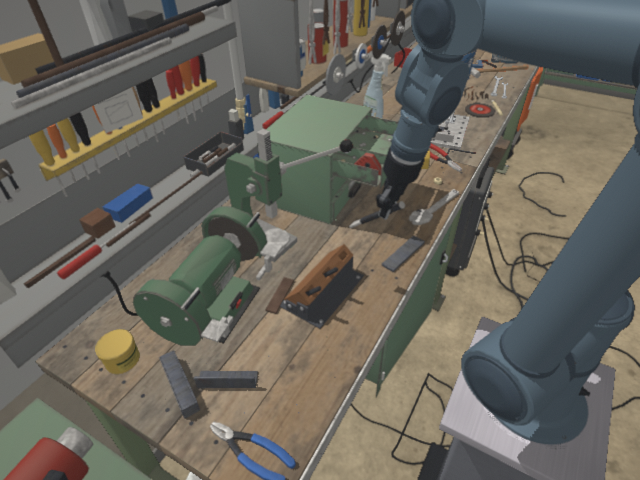

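The chisel is fully out: the bright blade is at (315,150) in the wrist view, and both punches are still in place. Now I measure its real slope in the hand and the grinder's rests.

Run:
```python
from h import *
f=load('w11'); s=f['state']; C=cloud(f); T=camT(f)
# shank surface points by depth
L=[]
for r in range(180,280,6):
    P=C[r,306:328]; P=P[P[:,2]>150]; L.append(P.mean(0))
L=np.array(L); v=np.linalg.svd(L-L.mean(0))[2][0]; v*=np.sign(v[0]); print('edge dir',v.round(3),'pitch',np.degrees(np.arcsin(v[2])),'yaw',np.degrees(np.arctan2(v[1],v[0])))
print(L[[0,-1]].round(1))
print('edge',pts(f,[(315,134),(315,138),(300,136),(330,136),(315,150)]).round(1).tolist())
t=load('top11')
cv2.imwrite('pics/t11z.png',cv2.resize(t['frame'][140:290,180:340,::-1],None,fx=4.5,fy=4.5,interpolation=cv2.INTER_CUBIC))
sd=load('side11')
cv2.imwrite('pics/s11z.png',cv2.resize(sd['frame'][190:360,120:330,::-1],None,fx=3.5,fy=3.5,interpolation=cv2.INTER_CUBIC))
```

```text
edge dir [ 0.722 -0.076 -0.688] pitch -43.44349045212692 yaw -5.997069235146153
[[ 466.8 -102.9  234. ]
 [ 424.6  -98.6  274.3]]
edge [[496.5, -105.2, 201.1], [493.6, -104.9, 204.2], [495.9, -96.1, 202.2], [494.3, -114.1, 202.8], [485.3, -104.1, 212.6]]
```

View pics/t11z.png

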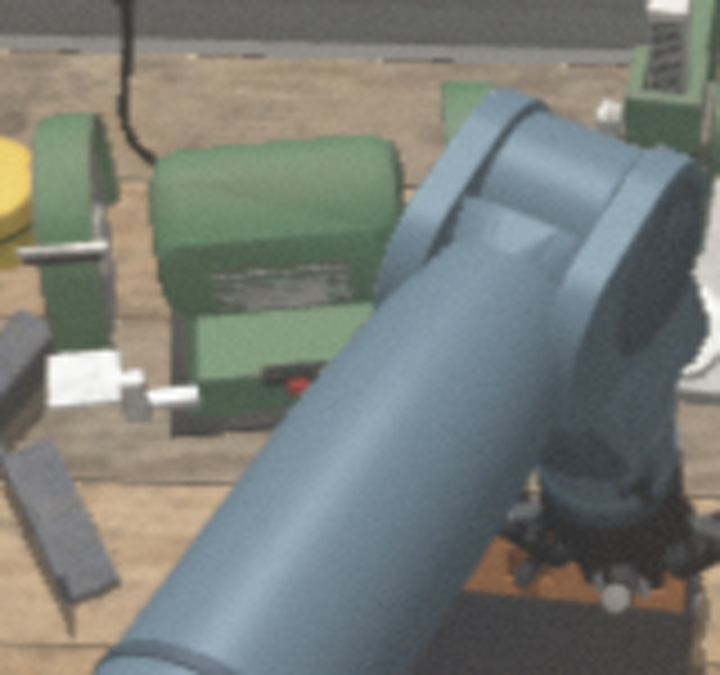

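View pics/s11z.png

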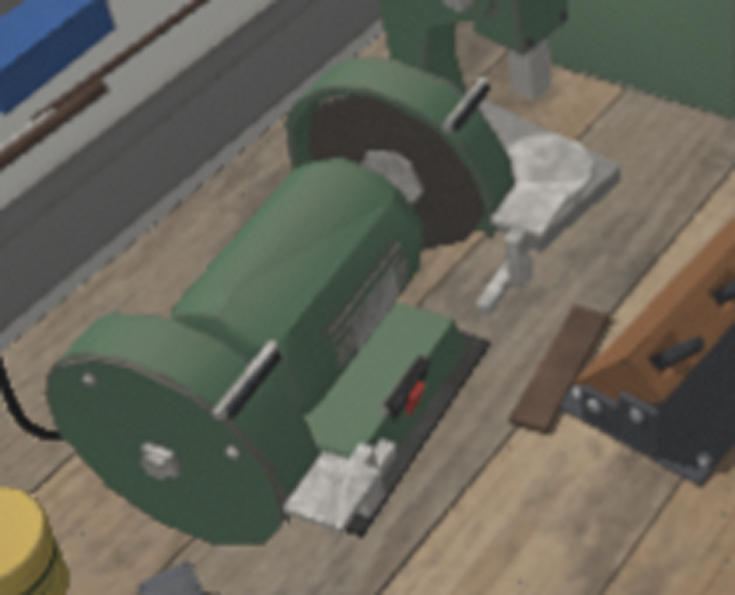

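Chisel in hand: edge at (496,-105,201), pitch -43.4°, heading -6°. Now the grinder pose from the unobstructed top view.

Run:
```python
from h import *
t=load('top1')
cv2.imwrite('pics/g.png',cv2.resize(t['frame'][150:245,180:305,::-1],None,fx=6,fy=6,interpolation=cv2.INTER_CUBIC))
```

```text
(no output)
```

View pics/g.png

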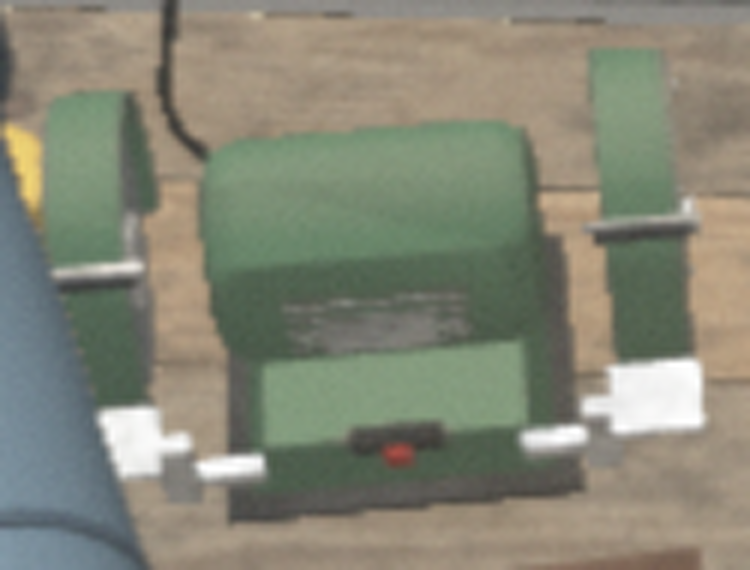

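The right rest shows at (608–703, 360–433) in this enlargement, and the left one at (48–120, 350–404) in the previous one. Computing the pose.

Run:
```python
from h import *
t=load('top1'); u=load('top11')
Rr=onplane(t,[(180+a/6,150+b/6) for a,b in [(608,368),(700,360),(703,425),(612,433)]],120)
Lr=onplane(u,[(180+a/4.5,140+b/4.5) for a,b in [(48,353),(117,350),(120,398),(50,404)]],120)
print(Rr.round(1).tolist(),Lr.round(1).tolist())
cR,cL=Rr.mean(0),Lr.mean(0); d=cL-cR; print(cR,cL,np.linalg.norm(d[:2]),'yaw',np.degrees(np.arctan2(-d[0],d[1])))
base=onplane(t,[(180+a/6,150+b/6) for a,b in [(230,520),(582,488)]],10); print(base.round(1), np.degrees(np.arctan2(-(base[0]-base[1])[0],(base[0]-base[1])[1])))
y=np.arctan2(-d[0],d[1]); gx=np.array([np.cos(y),np.sin(y),0]); mid=(cR+cL)/2; print('mid rests',mid,'origin',mid+gx*88)
s=load('w11')['state']; tcp=s['position']; edge=np.array([496.5,-105.2,201.1])
for dist in (50,70,90):
  print(dist,'edge target',(mid-gx*(20+dist)))
```

```text
[[686.4, 26.6, 120.0], [692.8, -19.3, 120.0], [653.5, -22.9, 120.0], [647.2, 22.0, 120.0]] [[651.5, 296.1, 120.0], [655.4, 250.5, 120.0], [617.5, 243.5, 120.0], [611.3, 288.9, 120.0]]
[669.96782695   1.59295302 120.        ] [633.92139202 269.75045092 120.        ] 270.569379550623 yaw 7.655956279597586
[[659.1 229.6  10. ]
 [685.2  46.5  10. ]] 8.119619753882432
mid rests [651.94460949 135.67170197 120.        ] origin [739.16016897 147.39544647 120.        ]
50 edge target [582.56859627 126.34599612 120.        ]
70 edge target [562.74687821 123.68150874 120.        ]
90 edge target [542.92516014 121.01702135 120.        ]
```

Rest spacing measures 270.6 mm (nominal 270), and yaw is about 7.8°. I'll aim the edge about 50 mm in front of the rests' line, 50 mm above them and near the middle. Working out the turn.

Run:
```python
from h import *
tcp=np.array([411.9,-98.2,269.3]); edge=np.array([496.5,-105.2,201.1])
h=np.radians(6); n=np.array([np.sin(h),np.cos(h),0])
Rt=R.from_rotvec([0,0,np.radians(13.8)])*R.from_rotvec(-np.radians(43.4)*n)
print(np.degrees(Rt.as_rotvec()), np.linalg.norm(np.degrees(Rt.as_rotvec())))
tt=np.array([586.6,96.6,170])-Rt.apply(edge-tcp); print(tt, tt-tcp)
print(Rt.apply([0.722,-0.076,-0.688]))
```

```text
[  0.68328349 -43.49560049  13.13253066] 45.44004290718749
[479.33691988  80.00776091 161.24047683] [  67.43691988  178.20776091 -108.05952317]
[ 0.99096287  0.13562985 -0.00106542]
```

```bash
python3 -m handwheel '[[[3,12,0,0.07,-4.35,1.3,1],[9,30,0,0.14,-8.7,2.6,1],[16,50,-3,0.2,-13,3.9,1],[24,70,-8,0.27,-17.4,5.2,1],[32,92,-14,0.34,-21.7,6.6,1],[41,114,-22,0.4,-26.1,7.9,1],[50,135,-32,0.47,-30.4,9.2,1],[58,155,-42,0.54,-34.8,10.5,1],[64,170,-52,0.61,-39.1,11.8,1],[67,178,-60,0.7,-43.5,13.1,1]]]'
python3 - <<'E'
from h import *
s=bot.sense(); q=s['eef_rot'];M=R.from_quat([q[1],q[2],q[3],q[0]]).as_matrix(); print(M[:,2],s['qpos'],s['wrist_force'])
E
```

```text
clock: 12.42
position: [508.8, 86.5, 261.6]
eef_rot: [-0.311, 0.69, -0.589, 0.284]
wrist_force: [0.8, 0.1, -3.2]
grip_width: 0.195
[ 0.75870075  0.09502779 -0.64447102] [-0.02317944 -0.38022209 -1.01993076  0.0660282   0.11282617  3.0130204 ] [ 0.79342475  0.14465724 -3.22094446]
```

The elbow joint q3 hit its fold limit (-1.02), so the pose wasn't fully reached: the TCP is at (509,87,262) with the tool 50° forward. I fit the arm's kinematics from the recorded states to choose a final spot that is reachable with margin.

```bash
cat > kin.py <<'E'
from h import *
import glob
from scipy.optimize import least_squares
def Ry(a): c,s=np.cos(a),np.sin(a); return np.array([[c,0,s],[0,1,0],[-s,0,c]])
def Rz(a): c,s=np.cos(a),np.sin(a); return np.array([[c,-s,0],[s,c,0],[0,0,1]])
# params: r0,z0,d, L2(x,z), L3(x,z), w(x,z), Lw, y6
def fk(p,q):
    r0,z0,d,a,b,c,e,g,h,Lw=p
    A=Rz(q[0]); B2=A@Ry(q[1]); B3=B2@Ry(-q[2]); B4=B3@Ry(q[3]); B5=B4@Rz(q[4]) # zero: tool along +x
    # q5 axis: at s=90deg (tool down) should be perpendicular to tool in-plane => local z
    tz=B5@np.array([1,0,0])
    return A@np.array([r0,d,z0])+B2@np.array([a,0,b])+B3@np.array([c,0,e])+B4@np.array([g,0,h])+Lw*tz, B5
def data():
    D=[]
    for fn in glob.glob('pics/*.pkl'):
        D.append(pickle.load(open(fn,'rb'))['state'])
    D.append(bot.sense()); return D
def fit():
    D=data()
    x0=np.array([50,300,-60,0,400,300,0,0,0,300.])
    def res(p): return np.concatenate([fk(p,s['qpos'])[0]-s['position'] for s in D]+[1e-3*(p-x0)])
    r=least_squares(res,x0); return r.x,res(r.x)[:-10].reshape(-1,3),D
E
python3 - <<'E'
from kin import *
p,r,D=fit(); print(p.round(1)); print(np.abs(r).max(0))
for s in D[::4]+D[-1:]:
    q=s['eef_rot'];M=R.from_quat([q[1],q[2],q[3],q[0]]).as_matrix()
    B=fk(p,s['qpos'])[1]; print((B.T@M).round(2).tolist(), round(s['qpos'][5],2), round(s['qpos'][4],3))
pickle.dump(p,open('kin.pkl','wb'))
E
```

```text
[  0.  259.6  63.3   0.  497.8 383.5  73.  138.2  -0.  310.7]
[0.0001622  0.00072674 0.00018365]
[[-0.0, -0.0, 1.0], [0.11, -0.99, -0.0], [0.99, 0.11, -0.0]] 1.46 -0.0
[[0.0, -0.0, 1.0], [-0.95, -0.32, -0.0], [0.32, -0.95, -0.0]] 2.81 0.043
[[-0.0, -0.0, 1.0], [-0.75, -0.66, -0.0], [0.66, -0.75, -0.0]] 2.42 -0.007
[[0.0, -0.0, 1.0], [-0.96, -0.27, 0.0], [0.27, -0.96, -0.0]] 2.86 0.033
[[0.0, -0.0, 1.0], [-0.5, -0.87, -0.0], [0.87, -0.5, -0.0]] 2.1 0.002
[[-0.0, -0.0, 1.0], [-0.99, -0.13, -0.0], [0.13, -0.99, -0.0]] 3.01 0.113
[[-0.0, -0.0, 1.0], [-0.99, -0.13, -0.0], [0.13, -0.99, -0.0]] 3.01 0.113
```

The fit is exact (errors under 0.001 mm). Now I solve for final poses within the joint ranges.

```bash
cat > ik.py <<'E'
from kin import *
p=pickle.load(open('kin.pkl','rb'))
lo=np.array([-2.72,-.84,-1.02,-1.77,-1.37,-3.14]);hi=np.array([2.72,1.66,1.22,2.12,1.28,3.14])
def full(q):
    P,B=fk(p,q)
    # tool axes: z=B x ; x = from data: q6=1.46 -> (0,.11,.99): x=(0,cos q6, sin q6)
    c,s=np.cos(q[5]),np.sin(q[5]); M=B@np.array([[0,0,1],[c,-s,0],[s,c,0.]]); return P,M
def ik(Pt,Mt,q0):
    def res(q):
        P,M=full(q); return np.r_[(P-Pt)/100,R.from_matrix(M@Mt.T).as_rotvec()]
    r=least_squares(res,np.clip(q0,lo+.02,hi-.02),bounds=(lo+.01,hi-.01)); P,M=full(r.x)
    return r.x,np.linalg.norm(P-Pt),np.degrees(np.linalg.norm(R.from_matrix(M@Mt.T).as_rotvec()))
def mat(s): q=s['eef_rot']; return R.from_quat([q[1],q[2],q[3],q[0]]).as_matrix()
E
python3 - <<'E'
from ik import *
s=bot.sense(); P,M=full(s['qpos']); print(np.abs(M-mat(s)).max())
w=load('w11')['state']; Mw=mat(w); e=Mw.T@(np.array([496.5,-105.2,201.1])-w['position'])
h=np.radians(6); n=np.array([np.sin(h),np.cos(h),0])
Rt=R.from_rotvec([0,0,np.radians(13.8)])*R.from_rotvec(-np.radians(43.4)*n)
Mt=Rt.as_matrix()@Mw; print('e tool',e,'tz',Mt[:,2])
mid=np.array([651.9,135.7,120]); y=np.radians(7.8); gx=np.array([np.cos(y),np.sin(y),0]); gy=np.array([-np.sin(y),np.cos(y),0])
for yo in (-135,-100,-60,0,60,100,135):
  for ahead in (40,80):
    for z in (160,190,220,250):
      E=mid-gx*(20+ahead)+gy*yo; E[2]=z
      q,a,b=ik(E-Mt@e,Mt,s['qpos'])
      if a<3 and b<1: print(yo,ahead,z,q.round(2),round(a,1),round(b,1))
E
```

```text
1.1102230246251565e-16
e tool [ -1.5290922  -70.15666017  83.20568646] tz [ 0.80897799  0.09369217 -0.58032439]
```

Run:
```python
from ik import *
s=bot.sense()
w=load('w11')['state']; Mw=mat(w); e=Mw.T@(np.array([496.5,-105.2,201.1])-w['position'])
h=np.radians(6); n=np.array([np.sin(h),np.cos(h),0])
Mt0=(R.from_rotvec([0,0,np.radians(13.8)])*R.from_rotvec(-np.radians(43.4)*n)).as_matrix()@Mw
mid=np.array([651.9,135.7,120]); y=np.radians(7.8); gx=np.array([np.cos(y),np.sin(y),0]); gy=np.array([-np.sin(y),np.cos(y),0])
for roll in (0,15,-15,30,-30,45,-45,60,-60,90,-90):
  Mt=R.from_rotvec(np.radians(roll)*gx).as_matrix()@Mt0
  for yo in (-135,-60,0,60,100,135):
   for ahead in (30,60,):
    for z in (160,180,200,220,240,260,280,300):
      E=mid-gx*(20+ahead)+gy*yo; E[2]=z
      q,a,b=min((ik(E-Mt@e,Mt,q0) for q0 in (s['qpos'],load('w11')['state']['qpos'],np.array([.4,-.3,-.6,.3,.3*np.sign(roll),2.9]))),key=lambda t:t[1]+5*t[2])
      if a<3 and b<1: print(roll,yo,ahead,z,q.round(2)); break
```

```text
0 -135 30 300 [-0.43 -0.42 -1.01  0.12  0.44  2.76]
15 -135 30 280 [-0.56 -0.33 -1.01  0.13  0.68  2.84]
15 -135 60 280 [-0.64 -0.39 -1.01  0.26  0.73  2.75]
-15 60 30 300 [ 0.47 -0.34 -1.01 -0.   -0.44  3.1 ]
30 -135 30 260 [-0.67 -0.2  -1.    0.15  0.89  2.9 ]
30 -135 60 260 [-0.75 -0.25 -1.01  0.28  0.93  2.78]
30 -60 30 300 [-0.47 -0.37 -1.01  0.16  0.76  3.11]
-30 60 30 300 [ 0.59 -0.25 -1.   -0.05 -0.68  2.97]
-30 60 60 300 [ 0.64 -0.31 -1.01  0.03 -0.72  3.02]
-30 100 30 260 [ 0.7  -0.12 -1.01 -0.14 -0.77  3.07]
-30 100 60 280 [ 0.75 -0.2  -1.   -0.   -0.8   3.12]
-30 135 30 240 [ 0.78 -0.03 -0.99 -0.16 -0.82  3.13]
45 -135 30 220 [-0.75  0.   -1.01  0.12  1.08  2.92]
45 -135 60 220 [-0.82 -0.02 -1.01  0.29  1.11  2.76]
-45 60 30 300 [ 0.69 -0.15 -1.01 -0.15 -0.91  2.81]
-45 60 60 300 [ 0.74 -0.2  -1.01 -0.04 -0.95  2.89]
-45 100 30 240 [ 0.78  0.04 -1.01 -0.23 -0.98  2.94]
-45 100 60 260 [ 0.83 -0.05 -1.01 -0.1  -1.01  3.  ]
-45 135 30 180 [ 0.85  0.22 -1.01 -0.35 -1.03  3.03]
-45 135 60 200 [ 0.91  0.14 -1.01 -0.2  -1.06  3.11]
60 -135 30 180 [-0.8   0.24 -1.01  0.07  1.25  2.94]
60 -135 60 160 [-0.87  0.29 -1.01  0.24  1.26  2.71]
-60 100 30 260 [ 0.84  0.11 -1.01 -0.35 -1.16  2.71]
-60 100 60 260 [ 0.89  0.07 -1.01 -0.2  -1.2   2.83]
-60 135 30 160 [ 0.9   0.4  -1.01 -0.52 -1.21  2.84]
-60 135 60 160 [ 0.96  0.37 -1.01 -0.36 -1.24  2.97]
```

A level chisel in this grip (tool 54° forward) is out of range at the grinder. I check what tool tilt would be reachable there, to decide on a regrasp in the rack.

Run:
```python
from ik import *
s=bot.sense(); w=load('w11')['state']; q00=w['qpos']
mid=np.array([651.9,135.7,120]); y=np.radians(7.8); gx=np.array([np.cos(y),np.sin(y),0]); gy=np.array([-np.sin(y),np.cos(y),0])
for gd in (121,105):   # edge to grasp distance
 for F in (50,45,40,35,30,20):
  f=np.radians(F); tz=gx*np.sin(f)-np.array([0,0,np.cos(f)]); tx=-gy; Mt=np.c_[tx,np.cross(tz,tx),tz]
  out=[]
  for yo in (-135,-60,0,60,135):
   for ahead in (40,):
    for z in (160,170,180,190,200,210,220,240,260,280,300):
      E=mid-gx*(20+ahead)+gy*yo; E[2]=z
      q,a,b=ik(E-gx*gd+tz*19,Mt,q00)
      if a<3 and b<1: out.append((yo,z,q.round(2).tolist())); break
  print(gd,F,out)
```

```text
121 50 [(-135, 280, [-0.43, -0.39, -0.99, 0.18, 0.42, 2.76]), (-60, 280, [-0.16, -0.43, -1.01, 0.16, 0.23, 2.94]), (0, 280, [0.07, -0.42, -1.01, 0.13, 0.05, 3.1])]
121 45 [(-135, 220, [-0.39, -0.27, -1.01, 0.14, 0.36, 2.74]), (-60, 240, [-0.14, -0.35, -1.01, 0.15, 0.2, 2.94]), (0, 240, [0.07, -0.34, -1.01, 0.13, 0.04, 3.1])]
121 40 [(-135, 180, [-0.36, -0.18, -1.01, 0.12, 0.31, 2.74]), (-60, 200, [-0.13, -0.26, -1.01, 0.14, 0.17, 2.94]), (0, 200, [0.08, -0.25, -1.01, 0.12, 0.04, 3.1])]
121 35 [(-135, 160, [-0.33, -0.12, -0.96, 0.17, 0.26, 2.75]), (-60, 160, [-0.11, -0.16, -1.0, 0.13, 0.14, 2.94]), (0, 160, [0.08, -0.15, -1.0, 0.11, 0.03, 3.1])]
121 30 [(-135, 160, [-0.3, -0.09, -0.87, 0.3, 0.21, 2.75]), (-60, 160, [-0.09, -0.12, -0.91, 0.27, 0.11, 2.94]), (0, 160, [0.08, -0.11, -0.9, 0.25, 0.03, 3.1])]
121 20 [(-135, 160, [-0.25, 0.01, -0.69, 0.54, 0.13, 2.77]), (-60, 160, [-0.07, -0.01, -0.72, 0.52, 0.07, 2.95]), (0, 160, [0.09, -0.01, -0.72, 0.52, 0.02, 3.1])]
105 50 [(-135, 260, [-0.4, -0.32, -1.01, 0.09, 0.4, 2.78]), (-60, 280, [-0.15, -0.39, -1.01, 0.11, 0.21, 2.96]), (0, 280, [0.07, -0.39, -1.01, 0.08, 0.05, 3.1])]
105 45 [(-135, 210, [-0.37, -0.22, -1.01, 0.07, 0.35, 2.77]), (-60, 240, [-0.13, -0.31, -1.0, 0.11, 0.19, 2.95]), (0, 240, [0.08, -0.3, -1.0, 0.09, 0.04, 3.1])]
105 40 [(-135, 160, [-0.34, -0.11, -1.01, 0.04, 0.3, 2.76]), (-60, 180, [-0.11, -0.18, -1.01, 0.07, 0.16, 2.95]), (0, 180, [0.08, -0.17, -1.01, 0.05, 0.03, 3.1])]
105 35 [(-135, 160, [-0.31, -0.09, -0.94, 0.16, 0.25, 2.77]), (-60, 160, [-0.1, -0.12, -0.97, 0.12, 0.13, 2.95]), (0, 160, [0.08, -0.11, -0.97, 0.1, 0.03, 3.1])]
105 30 [(-135, 160, [-0.29, -0.05, -0.85, 0.29, 0.21, 2.77]), (-60, 160, [-0.08, -0.08, -0.88, 0.26, 0.11, 2.95]), (0, 160, [0.09, -0.08, -0.87, 0.25, 0.02, 3.1])]
105 20 [(-135, 160, [-0.24, 0.04, -0.66, 0.54, 0.13, 2.79]), (-60, 160, [-0.06, 0.02, -0.69, 0.52, 0.07, 2.96]), (0, 160, [0.09, 0.02, -0.68, 0.52, 0.01, 3.1])]
```

A tilt of about 25–30° would be comfortable, so the chisel has to pivot about 25° in the jaws. I'll do that as a person would: press the cutting edge lightly on a clear piece of bench left of the rack, so the chisel turns between the pads. Working out the pose.

Run:
```python
from ik import *
s=bot.sense(); M0=mat(s)
e=np.array([-1.5,-70.2,83.2])
y=np.radians(7.8); gx=np.array([np.cos(y),np.sin(y),0]); gy=np.array([-np.sin(y),np.cos(y),0])
f=np.radians(10); tz=gx*np.sin(f)-np.array([0,0,np.cos(f)]); tx=-gy; Mt=np.c_[tx,np.cross(tz,tx),tz]
print('edge now',s['position']+M0@e)
T=np.array([500,165,40])-Mt@e; print('tcp',T,'delta',T-s['position'],'rot',R.from_matrix(Mt@M0.T).as_rotvec(degrees=True))
print(ik(T,Mt,load('w11')['state']['qpos']))
# what lies on the bench there
t=load('side11'); C=cloud(t)
for x0 in range(380,600,30):
  print(x0,[ (lambda k: round(float(np.nanmax(C[...,2][k])),0) if k.sum()>3 else None)((np.abs(C[...,0]-x0)<15)&(np.abs(C[...,1]-yy)<15)) for yy in range(100,280,30)])
```

```text
edge now [616.29851925 103.81356987 261.59624359]
tcp [417.39584576 152.17063055 109.74590298] delta [ -91.41707831   65.65956718 -151.86023911] rot [-4.23048971 39.65595872 -1.03427002]
(array([ 0.17859351,  0.05624088, -0.68443749,  0.65648239,  0.03519181,
        3.13      ]), np.float64(1.3697380736656073), np.float64(3.9124235158738974))
380 [3.0, 3.0, 4.0, 4.0, 6.0, 4.0]
410 [3.0, 3.0, 3.0, 4.0, 4.0, 5.0]
440 [3.0, 3.0, 4.0, 3.0, 4.0, 5.0]
470 [4.0, 4.0, 3.0, 6.0, 3.0, 4.0]
500 [5.0, 3.0, 3.0, 3.0, 4.0, 6.0]
530 [6.0, 3.0, 4.0, 4.0, 5.0, 6.0]
560 [6.0, 3.0, 4.0, 3.0, 3.0, 8.0]
590 [4.0, 3.0, 4.0, 4.0, 5.0, 4.0]
```

Last joint would be at its limit with that heading, so I'll use heading 18°.

Run:
```python
from ik import *
s=bot.sense(); M0=mat(s)
e=np.array([-1.5,-70.2,83.2])
y=np.radians(18); gx=np.array([np.cos(y),np.sin(y),0]); gy=np.array([-np.sin(y),np.cos(y),0])
f=np.radians(10); tz=gx*np.sin(f)-np.array([0,0,np.cos(f)]); tx=-gy; Mt=np.c_[tx,np.cross(tz,tx),tz]
T=np.array([500,150,30])-Mt@e; print('tcp',T,'delta',T-s['position'],'rot',R.from_matrix(Mt@M0.T).as_rotvec(degrees=True))
q0=load('w11')['state']['qpos']
print(ik(T,Mt,q0)); print(ik(T-[0,0,60],Mt,q0))
```

```text
tcp [420.97323976 122.74545573  99.74590298] delta [ -87.83968432   36.23439237 -161.86023911] rot [-7.74672956 39.16232619  8.75025536]
(array([ 0.1140906 ,  0.05968604, -0.71045537,  0.62953518,  0.03451711,
        2.94448479]), np.float64(1.0434190132143339e-08), np.float64(1.2323601568654092e-08))
(array([ 0.1140906 ,  0.14885967, -0.80293248,  0.44788444,  0.03451711,
        2.94448479]), np.float64(4.465383648401088e-11), np.float64(5.194523587712007e-11))
```

```bash
python3 -m handwheel '[[[-8,3,0,-0.6,3,0.7,1],[-18,7,-8,-1.4,7,1.6,1],[-29,11,-20,-2.3,11.5,2.6,1],[-40,15,-36,-3.2,16,3.6,1],[-50,20,-54,-4,20.5,4.6,1],[-60,24,-74,-5,25,5.6,1],[-70,28,-95,-5.8,29.5,6.6,1],[-78,32,-118,-6.7,34,7.6,1],[-84,35,-136,-7.5,38,8.5,1],[-88,36,-148,-7.7,39.2,8.75,1]]]'
python3 - <<'E'
from h import *
from ik import mat
f=snap('wrist','w12'); s=f['state']; M=mat(s); print(M[:,2],s['qpos'].round(2),s['wrist_force'])
print('edge est',s['position']+M@np.array([-1.5,-70.2,83.2]), 'edge seen', pts(f,[(315,137)]))
E
```

```text
clock: 13.25
position: [418.9, 122.7, 110.0]
eef_rot: [-0.068, 0.806, -0.586, 0.048]
wrist_force: [0.4, -0.2, -2.5]
grip_width: 0.194
[ 0.15631752  0.05340945 -0.98626176] [ 0.11  0.05 -0.69  0.67  0.04  2.94] [ 0.40155353 -0.1584932  -2.47396723]
edge est [497.3257171  149.93382321  39.54825435] edge seen [[496.27794373 149.86273386  37.30924562]]
```

View pics/w12.png

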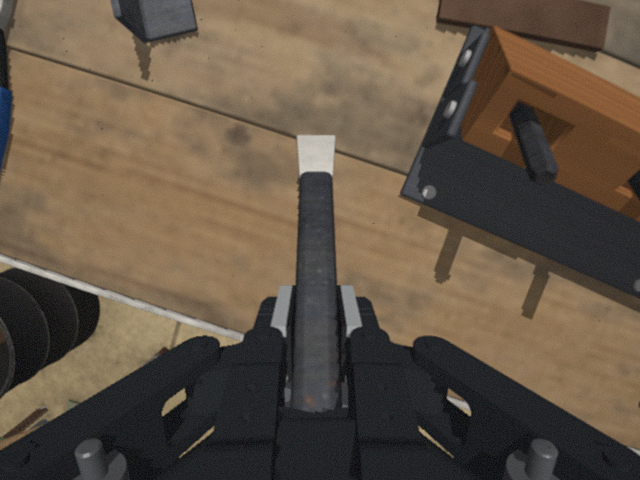

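The blade points down at clear bench (edge at (316,137), about 38 mm up), and no loose thing is near it. Lowering to contact, then gently further.

```bash
python3 -m handwheel '[[[0,0,-15,0,0,0,1],[0,0,-30,0,0,0,1],[0,0,-36,0,0,0,1],[0,0,-40,0,0,0,1],[0,0,-44,0,0,0,1],[0,0,-44,0,0,0,1]]]'
python3 - <<'E'
from h import *
s=bot.sense(); print(s['wrist_force'],s['wrist_torque'])
E
```

```text
clock: 13.8
position: [417.3, 122.4, 64.6]
eef_rot: [-0.068, 0.806, -0.586, 0.048]
wrist_force: [-0.4, -0.4, 1.9]
grip_width: 0.195
[-0.37058418 -0.3867138   1.93427306] [0.01313704 0.07902285 0.0580529 ]
```

```bash
python3 -m handwheel '[[[0,0,-4,0,0,0,1],[0,0,-8,0,0,0,1],[0,0,-12,0,0,0,1],[0,0,-15,0,0,0,1],[0,0,-15,0,0,0,1]]]'
python3 - <<'E'
from h import *
f=snap('wrist','w13'); s=f['state']; print(s['wrist_force'],s['wrist_torque'])
E
```

```text
clock: 14.22
position: [417.4, 122.3, 49.9]
eef_rot: [-0.069, 0.806, -0.586, 0.048]
wrist_force: [-0.7, -0.6, 2.9]
grip_width: 0.197
[-0.71180328 -0.58354963  2.89130245] [-0.02812183  0.08307175 -0.01421285]
```

View pics/w13.png

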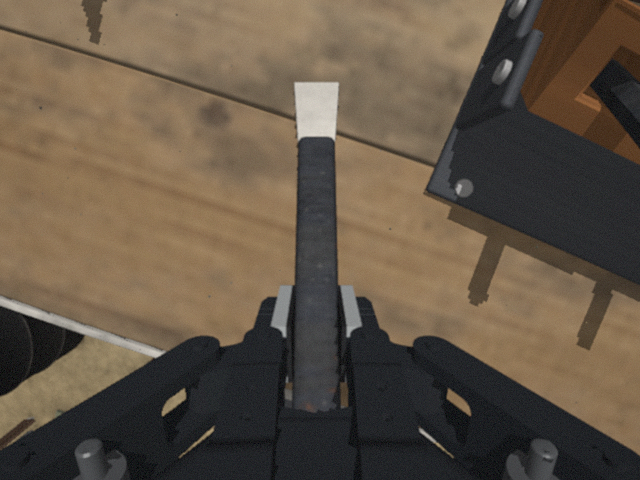

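It's pivoting with only a few newtons: the edge has moved from (316,137) to (316,83). Continuing.

```bash
python3 -m handwheel '[[[0,0,-5,0,0,0,1],[0,0,-10,0,0,0,1],[0,0,-15,0,0,0,1],[0,0,-19,0,0,0,1],[0,0,-23,0,0,0,1],[0,0,-23,0,0,0,1]]]'
python3 - <<'E'
from h import *
f=snap('wrist','w14'); s=f['state']; print(s['wrist_force'],s['wrist_torque'])
E
```

```text
clock: 14.77
position: [417.4, 122.4, 26.4]
eef_rot: [-0.068, 0.806, -0.586, 0.048]
wrist_force: [-1.4, -0.8, 3.0]
grip_width: 0.196
[-1.38986287 -0.77671884  3.0140355 ] [-0.04263841 -0.04384235  0.00074809]
```

```bash
python3 -m handwheel '[[[0,0,6,0,0,0,1],[0,0,20,0,0,0,1],[0,0,50,0,0,0,1],[0,0,85,0,0,0,1],[0,0,115,0,0,0,1],[0,0,130,0,0,0,1],[0,0,130,0,0,0,1]]]'
python3 - <<'E'
from h import *
from ik import mat
f=snap('wrist','w15'); s=f['state']; M=mat(s); print(s['wrist_force'],M[:,2]); snap('side','side15')
E
```

```text
clock: 15.4
position: [420.5, 122.8, 160.9]
eef_rot: [-0.071, 0.806, -0.586, 0.051]
wrist_force: [0.9, 0.7, -2.8]
grip_width: 0.195
[ 0.91181535  0.6842577  -2.8168105 ] [ 0.16485632  0.05502018 -0.98478179]
```

View pics/w15.png

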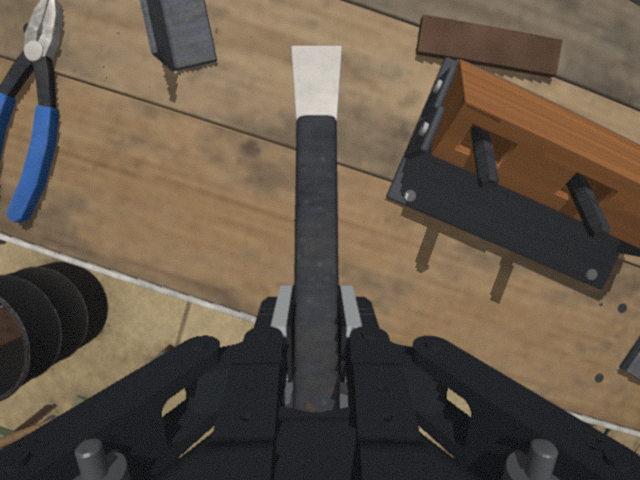

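View pics/side15.png

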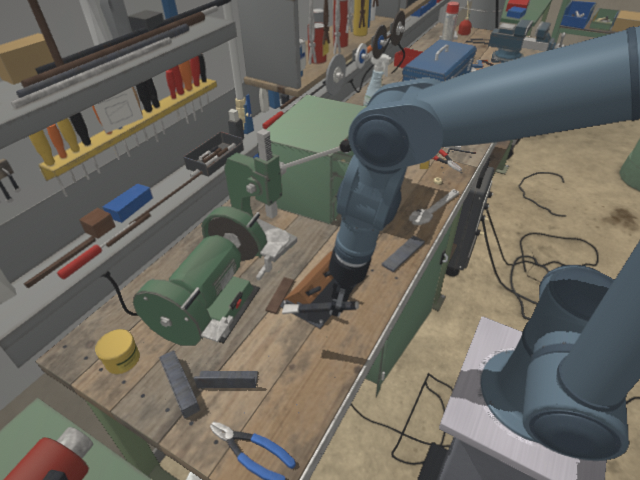

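The chisel now lies much nearer to level in the jaws, with its edge at (316,46). Measuring it and solving the final pose.

Run:
```python
from ik import *
f=load('w15'); s=f['state']; M=mat(s); C=cloud(f)
L=[]
for r in range(125,282,6):
    P=C[r,304:330]; P=P[P[:,2]>100]; L.append(P.mean(0))
L=np.array(L); c=L.mean(0); v=np.linalg.svd(L-c)[2][0]; v*=np.sign(v[0]); print('dir',v.round(3),'pitch',np.degrees(np.arcsin(v[2])),'yaw',np.degrees(np.arctan2(v[1],v[0])),'fit',np.abs((L-c)-np.outer((L-c)@v,v)).max())
E=pts(f,[(316,48),(296,48),(338,48),(316,50)]); print('edge',E.round(1).tolist())
edge=np.nanmean(E[[0,3]],0)
vt=M.T@v; et=M.T@(edge-s['position']); print('tool frame dir',vt.round(3),'edge',et.round(1))
pickle.dump((vt,et),open('grip.pkl','wb'))
mid=np.array([651.9,135.7,120]); y=np.radians(7.8); gx=np.array([np.cos(y),np.sin(y),0]); gy=np.array([-np.sin(y),np.cos(y),0])
# final rotation: pitch up about horizontal lateral of v then yaw
pit=np.arcsin(v[2]); hd=np.arctan2(v[1],v[0]); n=np.array([-np.sin(hd),np.cos(hd),0])
Rt=R.from_rotvec([0,0,y-hd])*R.from_rotvec(pit*n)
print('check',Rt.apply(v),gx)
Mt=Rt.as_matrix()@M; print('tz',Mt[:,2],'tx',Mt[:,0])
for yo in (-80,-60,-40,-30):
  for z in (165,175,185):
    Ed=mid-gx*(20+50)+gy*yo; Ed[2]=z
    T=Ed-Mt@et; q,a,b=ik(T,Mt,s['qpos']); print(yo,z,Ed.round(0),T.round(1),'d',(T-s['position']).round(1),q.round(2),round(a,2),round(b,2))
print(Rt.as_rotvec(degrees=True))
```

```text
dir [ 0.905  0.293 -0.309] pitch -18.005041854404194 yaw 17.95729304011545 fit 0.19888508363593882
edge [[529.2, 159.4, 140.9], [526.8, 168.4, 139.6], [532.9, 149.8, 139.4], [528.6, 159.2, 140.3]]
tool frame dir [ 0.001 -0.883  0.47 ] edge [  -1.2 -109.1   39.8]
check [ 9.90747840e-01  1.35715572e-01 -5.88925758e-17] [0.99074784 0.13571557 0.        ]
tz [ 0.46512403  0.06524164 -0.88283813] tx [ 0.13682245 -0.99059495 -0.00111983]
-80 165 [593.  47. 165.] [479.6  30.1 148.9] d [ 59.1 -92.7 -11.9] [-0.16 -0.13 -0.88  0.35  0.14  2.88] 0.0 0.0
-80 175 [593.  47. 175.] [479.6  30.1 158.9] d [ 59.1 -92.7  -1.9] [-0.16 -0.14 -0.86  0.39  0.14  2.88] 0.0 0.0
-80 185 [593.  47. 185.] [479.6  30.1 168.9] d [ 59.1 -92.7   8.1] [-0.16 -0.16 -0.84  0.42  0.14  2.88] 0.0 0.0
-60 165 [591.  67. 165.] [476.9  49.9 148.9] d [ 56.4 -72.9 -11.9] [-0.1  -0.13 -0.88  0.35  0.11  2.93] 0.0 0.0
-60 175 [591.  67. 175.] [476.9  49.9 158.9] d [ 56.4 -72.9  -1.9] [-0.1  -0.15 -0.86  0.38  0.11  2.93] 0.0 0.0
-60 185 [591.  67. 185.] [476.9  49.9 168.9] d [ 56.4 -72.9   8.1] [-0.1  -0.16 -0.84  0.41  0.11  2.93] 0.0 0.0
-40 165 [588.  87. 165.] [474.2  69.7 148.9] d [ 53.7 -53.1 -11.9] [-0.04 -0.14 -0.88  0.34  0.08  2.98] 0.0 0.0
-40 175 [588.  87. 175.] [474.2  69.7 158.9] d [ 53.7 -53.1  -1.9] [-0.04 -0.15 -0.86  0.37  0.08  2.98] 0.0 0.0
-40 185 [588.  87. 185.] [474.2  69.7 168.9] d [ 53.7 -53.1   8.1] [-0.04 -0.16 -0.84  0.41  0.08  2.98] 0.0 0.0
-30 165 [587.  96. 165.] [472.9  79.6 148.9] d [ 52.3 -43.2 -11.9] [-0.01 -0.14 -0.88  0.34  0.07  3.01] 0.0 0.0
-30 175 [587.  96. 175.] [472.9  79.6 158.9] d [ 52.3 -43.2  -1.9] [-0.01 -0.15 -0.86  0.37  0.07  3.01] 0.0 0.0
-30 185 [587.  96. 185.] [472.9  79.6 168.9] d [ 52.3 -43.2   8.1] [-0.01 -0.16 -0.84  0.4   0.07  3.01] 0.0 0.0
[  4.01831157 -17.57496599 -10.0734807 ]
```

Pitch is now -18° and the edge sits 116 mm from the TCP. The final pose is reachable with good joint margins: edge at about (591,67,180), 50 mm ahead of the rests. Moving there.

```bash
python3 -m handwheel '[[[5,-5,4,0.6,-2.6,-1.5,1],[14,-18,6,1.3,-5.8,-3.3,1],[24,-32,6,2,-8.8,-5,1],[34,-46,5,2.7,-11.8,-6.7,1],[44,-60,4,3.4,-14.8,-8.4,1],[52,-69,4,3.8,-16.8,-9.6,1],[56,-73,3,4,-17.6,-10,1],[56,-73,3,4,-17.6,-10,1],[56,-73,3,4,-17.6,-10,1]]]'
python3 - <<'E'
from ik import *
f=snap('wrist','w16'); s=f['state']; M=mat(s); snap('side','side16'); snap('top','top16')
vt,et=pickle.load(open('grip.pkl','rb'))
v=M@vt; print('pred dir',v,'pitch',np.degrees(np.arcsin(v[2])),'yaw',np.degrees(np.arctan2(v[1],v[0])),'edge',s['position']+M@et,s['qpos'].round(2),s['wrist_force'])
C=cloud(f); L=[]
for r in range(125,282,6):
    P=C[r,304:330]; P=P[P[:,2]>120]; L.append(P.mean(0))
L=np.array(L); c=L.mean(0); v=np.linalg.svd(L-c)[2][0]; v*=np.sign(v[0]); print('seen pitch',np.degrees(np.arcsin(v[2])),'yaw',np.degrees(np.arctan2(v[1],v[0])))
print(pts(f,[(316,48),(316,50),(300,49),(334,49)]).round(1).tolist())
E
```

```text
clock: 16.25
position: [471.8, 49.6, 157.6]
eef_rot: [-0.18, 0.733, -0.638, 0.154]
wrist_force: [-0.1, -0.5, -2.2]
grip_width: 0.2
pred dir [ 0.99046274  0.13734075 -0.01100323] pitch -0.6304514780202592 yaw 7.894477160216038 edge [585.7170133   66.67031924 172.43916428] [-0.1  -0.15 -0.86  0.4   0.11  2.93] [-0.14230129 -0.52246846 -2.17401355]
seen pitch -0.6948437291421188 yaw 7.902809034156116
[[586.4, 66.7, 172.3], [586.8, 66.7, 170.5], [584.6, 73.9, 172.7], [586.8, 58.3, 172.6]]
```

View pics/w16.png

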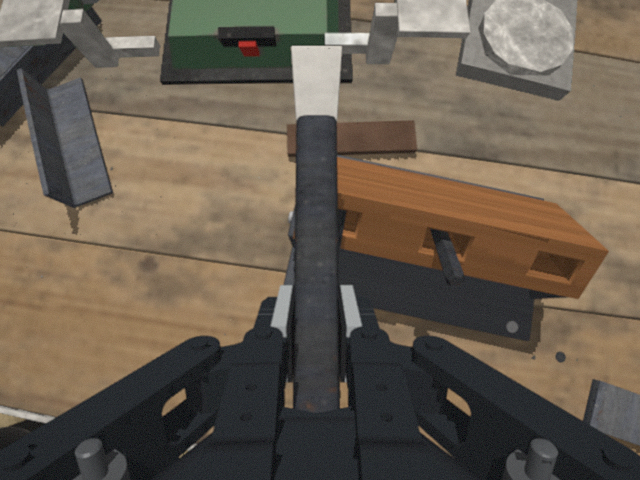

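View pics/side16.png

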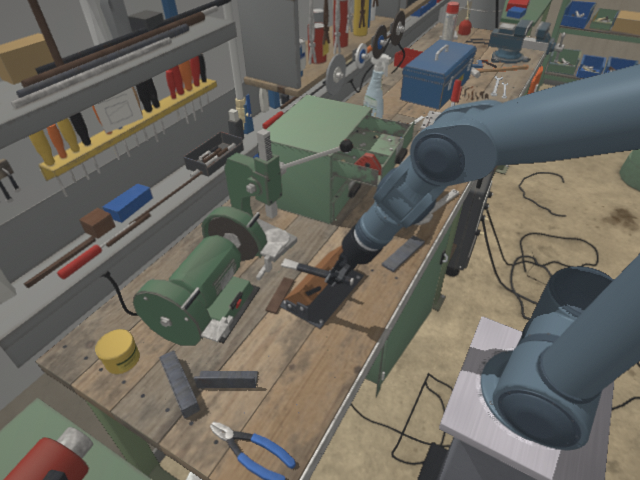

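View pics/top16.png

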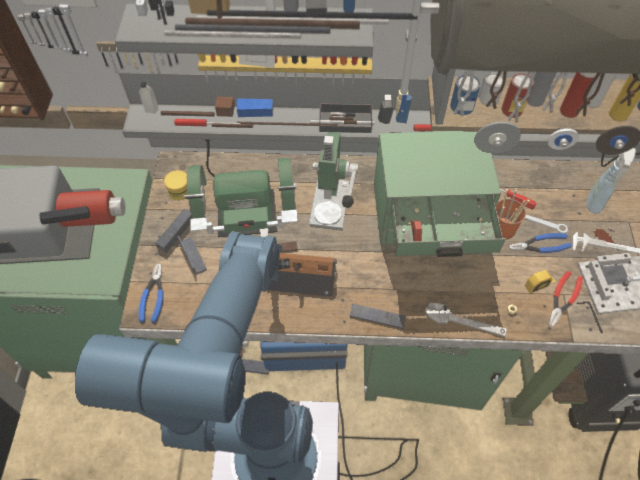

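The chisel is level (pitch -0.7°) and aimed at 7.9° against the grinder's 7.8°, with its edge at (586,67,172). The magnet is visible in the drawer at (417,228) in the top view. A small trim, then hold still.

```bash
python3 -m handwheel '[[[1,0,3,0,-0.4,0,1],[2,0,6,0.1,-0.7,0,1],[2,0,6,0.1,-0.7,0,1],[2,0,6,0.1,-0.7,0,1],[2,0,6,0.1,-0.7,0,1],[2,0,6,0.1,-0.7,0,1],[2,0,6,0.1,-0.7,0,1],[2,0,6,0.1,-0.7,0,1]]]'
python3 - <<'E'
from ik import *
f=snap('wrist','w17'); s=f['state']; M=mat(s); g=snap('side','side17')
vt,et=pickle.load(open('grip.pkl','rb'))
v=M@vt; ed=s['position']+M@et; print('pitch',np.degrees(np.arcsin(v[2])),'yaw',np.degrees(np.arctan2(v[1],v[0])),'edge',ed,s['wrist_force'],np.abs(s['qd']).max(),s['qpos'].round(2))
for c in ([670,1.6,120],[634,269.8,120]): print('to rest centre',np.linalg.norm(ed-np.array(c)))
print('seen edge',pts(f,[(316,48),(316,50)]).round(1).tolist())
cv2.imwrite('pics/s17z.png',cv2.resize(g['frame'][130:340,250:430,::-1],None,fx=2.8,fy=2.8,interpolation=cv2.INTER_CUBIC))
E
```

```text
clock: 17.07
position: [475.2, 49.9, 165.2]
eef_rot: [-0.185, 0.732, -0.636, 0.159]
wrist_force: [-0.9, -0.1, -3.0]
grip_width: 0.2
pitch 0.23976654047178986 yaw 7.948408016547257 edge [588.8492961   67.05927322 181.71194682] [-0.85628854 -0.0504227  -3.01841516] 0.0034462502679889705 [-0.11 -0.16 -0.86  0.4   0.12  2.93]
to rest centre 121.15575749648333
to rest centre 216.68122377466403
seen edge [[588.9, 67.0, 182.4], [588.6, 66.9, 181.5]]
```

View pics/s17z.png

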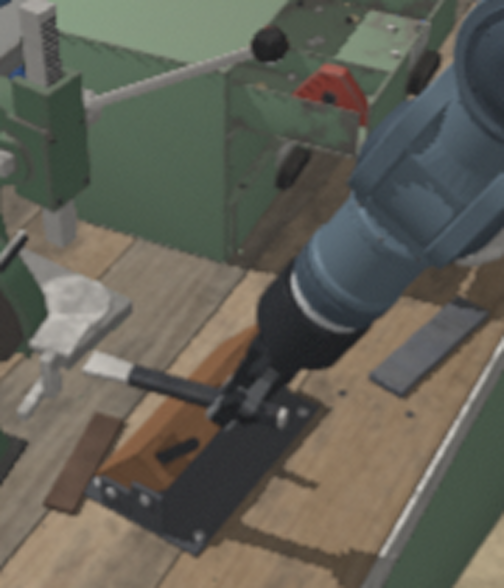

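Everything is as wanted, except the left rest's centre is 217 mm away. I'll shift 35 mm left so that both rests are within 20 cm.

```bash
python3 -m handwheel '[[[-1,9,-1,0,0,0,1],[-2,20,-2,0,0,0,1],[-4,30,-3,0,0,0,1],[-5,35,-3,0,0,0,1],[-5,35,-3,0,0,0,1],[-5,35,-3,0,0,0,1],[-5,35,-3,0,0,0,1],[-5,35,-3,0,0,0,1],[-5,35,-3,0,0,0,1]]]'
python3 - <<'E'
from ik import *
f=snap('wrist','w18'); s=f['state']; M=mat(s); g=snap('side','side18')
vt,et=pickle.load(open('grip.pkl','rb'))
v=M@vt; ed=s['position']+M@et; print('pitch',np.degrees(np.arcsin(v[2])),'yaw',np.degrees(np.arctan2(v[1],v[0])),'edge',ed,s['wrist_force'],np.abs(s['qd']).max(),s['qpos'].round(2))
for c in ([670,1.6,120],[634,269.8,120]): print('to rest centre',np.linalg.norm(ed-np.array(c)))
print('seen edge',pts(f,[(316,48),(316,50)]).round(1).tolist())
E
```

```text
clock: 17.92
position: [470.4, 84.5, 162.3]
eef_rot: [-0.185, 0.732, -0.637, 0.159]
wrist_force: [-0.6, -0.5, -2.9]
grip_width: 0.192
pitch 0.25598008739816996 yaw 7.905133582307963 edge [584.10476852 101.52511438 178.88992212] [-0.57027964 -0.47040557 -2.92185314] 0.0006676307306763135 [ 0.   -0.16 -0.87  0.38  0.07  3.02]
to rest centre 144.32963036869947
to rest centre 185.1323693517961
seen edge [[585.8, 101.7, 177.6], [584.0, 101.4, 178.4]]
```

View pics/w18.png

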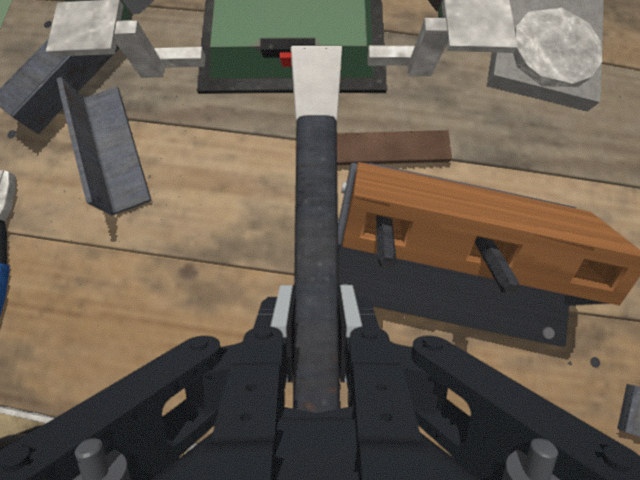

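The picture shows the edge at (316,48) squarely facing the grinder between its two rests. Both punches are in their pockets at (385,240) and (495,262), and the chisel's pocket is empty at (605,270). Handing in.

```bash
python3 -c "
from cell import bot
print(bot.hand_in())"
```

```text
the job is handed in; nothing more can be done
None
```

I put the magnetic square upright in the left compartment of the open drawer. Then I drew the chisel out of the rack and held it level in front of the grinder, where it was when I handed in at 17.9 s.

**Last checks:**
- **Level and aim:** pitch was about 0.3°, and heading was 7.9° against the grinder's measured 7.8°.
- **Position:** the edge is about 59 mm above the rests and 50 mm ahead of them. It is 144 mm and 185 mm from the centres of the two rests.
- **Hold:** only the chisel's weight (about 3 N) showed at the wrist, and the joints were still.
- **Other things:** both punches are still in their pockets. I saw no change in the bar or the angle iron, but I did not measure them again.

**What didn't go to plan:**
- **First level pose out of reach:** in the first grip the elbow joint stopped right at its fold limit (-1.02 rad) before the chisel was level. The recorded value did not pass the limit.
- **Pivot on the bench:** to fix that, I pressed the cutting edge lightly on clear bench, at about 5 N, so the chisel turned 25° between the pads. I never let go of it.
- **Final shift:** one trimmed position left the far rest 217 mm away, so I moved 35 mm left before handing in.

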